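# Fit two L-shaped vial holders into the preparation tray

## Robot

A 6-joint arm with a two-finger parallel gripper is mounted at the origin on the work surface. World frame = base frame: x ahead of the robot, y to its left, z up, the work surface at z = 0. Lengths are in mm, angles in degrees, forces in N, time in s.
With the tool pointing down it reaches from about 300 to 850 mm from the base axis. Payload 4.2 kg.
Tool frame: the origin (TCP) lies midway between the tips of the shut fingers; the grasp point (between the pads) lies 19 mm behind it; x points along the fingers, y is the direction in which the jaws open and shut, and the axes are right-handed (so a half turn about x gives the same grasp; the last joint's range is limited). The gripper opens to 91 mm and grips with 3 to 60 N. Pads are 32 mm wide; open, the fingers measure 118 mm over their backs; the gripper's body (76 mm by 178 mm) begins 60 mm behind the grasp point.
Start: joints at [-74.485, 18.312, 89.639, -0, 72.044, -1.146], TCP at [164.866, -550.874, 213.976] pointing down, gripper open.
Joint ranges: [-177.97, 177.97], [-48.28, 115.42], [12.27, 149.76], [-77.06, 257.06], [2.81, 150.46], [-146.56, 146.56]. Speed limits (degrees/s): [147.25, 147.25, 180, 180, 180, 180].

## Interface

Orientations are given as [roll, pitch, yaw] about the fixed x, y, z axes, in that order (R = Rz(yaw) Ry(pitch) Rx(roll)).
In Python, from workcell import * gives the robot as it stands.
- The arm moves only by the shell command python3 -m handwheel 'ROWS' [FORCE]. ROWS is a JSON object of lists of equal length, an entry for each row: "gripper": the closure, from 0 (fully open) to 1 (shut); "offset": the shift along the tool's x, y, z in mm, a list of three; "rot": the turn, a rotation vector about the tool's x, y, z in degrees, a list of three. A call has 1 to 5 rows; each row is the pose to reach, as a shift and turn from the pose commanded when the call began, along the tool's axes at that moment; what a row does not reach only later rows make up. A row lasts 1/12 s, in which the tool goes at most 41.7 mm and 7.16 degrees, less where a joint would pass 70% of its speed; a pose out of reach is approached as far as the arm can. A call with a gripper value outside its range is refused whole. The fingers move at their own pace and stop on an object; FORCE is the grip in N (left out, the last holds). Time passes only in rows, so rows that repeat a pose let the fingers close. It gives the time, the measured TCP pose, the force and the opening at its end, in the units of the state.
- state(): the state, without advancing time (a new reading comes with each control period).
- grab_frame(name): name is "side" or "top"; returns the picture (480x640x3 uint8, red, green, blue); there is no depth.
- camera_params(name): a dict with "fx", "fy", "cx", "cy" (pixels), "position" and "attitude" of the camera in the world. Camera axes: x right, y up, looking along -z (the intrinsics and any distortion apply to the point x, -y, -z); pixel columns grow to the right and rows downward; lengths in mm; the calibration is good to about 2 mm. A picture is of the moment at which its call begins. camera_params takes no time and is no camera call.
- job_done(): hands the job in, once; it reports no verdict.
The state is a dict: "time_s": time; "qpos": joint angles; "qvel": joint speeds; "effort": joint torques, N m; "ee_pos": TCP position; "ee_rot": TCP orientation; "force": force on the tool from outside, world axes, zero at the start; "torque": the same for the moment, N m; "gripper_width": finger opening in mm.
Only numpy, scipy, OpenCV 4.12 (cv2) and the standard library are available. Lean on these libraries where they do the work, as an engineer would, in place of code of your own. Each camera call takes 0.05 s, during which the arm holds its last target.

## Task

Get the vaccine preparation tray ready: both L-shaped vial holders must lie flat in it side by side, fully down on its floor, tabs up. One holder is partly under the clear shelf stand: pull it out along the table by its free end until it is clear of the stand and let it go there on the table; then take it again by its tab to put it in the tray. Lower the holders rather than drop them, leave the pump bottle and the two vials alone, and let go of everything at the end.

Things in the scene. Friction and masses are not known exactly. Their poses are not given: they have to be found in the camera images.
- tray: Low steel tray, fixed. Outside 220 x 128 mm, inside 208 x 116, floor 4 thick, rim 16 above the table. Origin: centre of its underside; x along its length, y its width, z up. The holders fill it head to tail, long bars side by side along its length, one turned half a turn from the other, about 4 mm to spare all round; either may have either place. A holder lying on the floor is flush with the rim.
- place_1 (a point): Point on the tray's floor (4 mm above the table), at x -40.3, y -14.1 mm in the tray's frame: the tab of the holder whose long bar's free end points to tray +x stands over it when that holder is centred in its place.
- place_2 (a point): Point on the tray's floor, at x +40.3, y +14.1 mm in the tray's frame: the tab of the holder whose long bar's free end points to tray -x stands over it. Its axes are the tray's.
- riser: Low shelf stand, fixed: clear roof plate 150 x 210 mm, its underside 61 and top 65 mm above the table, on two white side walls 5 mm thick along its left and right edges; front and back open. Origin: on the table below the middle of the roof's front edge; x points inwards under the roof, away from the robot; y along the front edge, z up.
- holder_a_tab (a point): Grey L-shaped holder that starts under the stand, tab below the roof, the free end of its long bar sticking out of the front by about 50 mm. Shape, size, tab and axes as the other holder. This point: middle of the tab, 38 mm above the plate's underside.
- holder_a_end (a point): Point on that same holder: middle of the 51 mm wide long bar, 22 mm from its free end, 6 mm up (half the plate's thickness); it lies at x +65, y -14.4 mm from the tab. The bar can be gripped here across its width. Axes of the holder.
- holder_b_tab (a point): Other L, loose on the table. Plate 12 thick, 0.1-0.2 kg: long bar 148 x 51 with a 48 wide foot at one end, 108 over the foot. Tab along the bar over the centre of mass: 40 long, 10 thick, top 54 up. Point: tab middle, 38 above the underside. x to the bar's free end, y to the foot's end. From it the bar spans x -61..87, y -40..11; the foot x -61..-13, y 11..68. mm
- pump: Bystander: white pump bottle, 68 mm across and 183 mm tall, standing beyond the work. Origin: centre of its underside.
- vial0: Bystander: small vial, 25 mm across and 42 mm tall, standing. Origin: centre of its underside.
- vial1: Bystander: small vial, the same. Origin: centre of its underside.
Mind the look-alikes: they are no part of the job. Leave any red look-alike of the part that bears holder_a_tab alone.

How it is judged:
By the outcome, as a careful person would: the job done as asked, in the order asked, and still so for the second after the job is handed in, with the robot touching nothing.
It also fails if it takes over 72 s, if anything falls off the work surface, if the arm or the gripper's body presses on something with over 40 N, if the wrist force passes 120 N, or if a joint passes its speed limit or range.

## Working session

There is one attempt and no reset: what is moved stays moved. The work goes in short steps, Python scripts to look and compute and a shell command to move; the robot and the scene stay as the last step left them, time stands still between calls to the robot, and variables do not carry over. Pictures are saved under pics/ and viewed, and the job is handed in when it is done.

```bash
ls -la; mkdir -p pics
python3 - <<'E'
from workcell import *
import cv2
print(state())
for n in ("side","top"):
    im=grab_frame(n); cv2.imwrite(f"pics/{n}0.png",im[:,:,::-1]); print(n,camera_params(n))
E
```

```text
total 12
drwxr-xr-x  3 agent agent 4096 Dec  6 11:29 .
drwxr-xr-x 23 root  root  4096 Dec  6 11:29 ..
drwxr-xr-x  2 agent agent 4096 Dec  6 11:29 pics
{'time_s': 0.0, 'qpos': array([-7.44857617e+01,  1.83534647e+01,  8.97055464e+01, -2.15845022e-04,
        7.20427812e+01, -1.14480666e+00]), 'qvel': array([-0.02529475,  0.01776451,  0.06091455,  0.00110578, -0.03284633,
       -0.00416284]), 'effort': array([-2.89310283e-04, -4.12458229e+01, -2.31973153e+01,  7.24527729e-02,
        4.59156744e-02, -1.63073978e-04]), 'ee_pos': array([ 164.71758293, -550.39004731,  213.10781352]), 'ee_rot': array([-91.0292992 ,  89.89820748, 105.62981249]), 'force': array([-0.41933726, -0.02016145,  0.4503705 ]), 'torque': array([ 0.0105211 , -0.00344105, -0.02089842]), 'gripper_width': 91.11901415252923}
side {'fx': 477.1009242266795, 'fy': 477.1009242266795, 'cx': 324.04275773032157, 'cy': 237.28101548477306, 'position': array([ 389.22981306, -753.05779998,  672.58746219]), 'attitude': array([49.5857462, -0.5373011, -7.6269732])}
top {'fx': 469.13510212136885, 'fy': 469.13510212136885, 'cx': 320.97249378298756, 'cy': 236.32027859394407, 'position': array([ 313.66205346,  -25.87147522, 1066.49254903]), 'attitude': array([  9.44220043,   1.00941443, -90.51967873])}
```

View pics/top0.png

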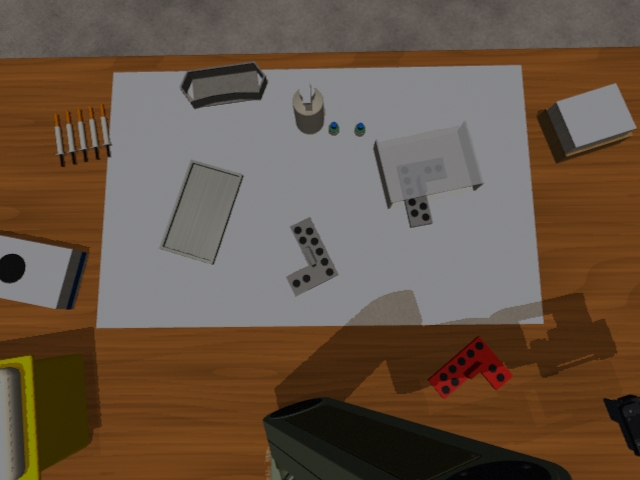

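View pics/side0.png

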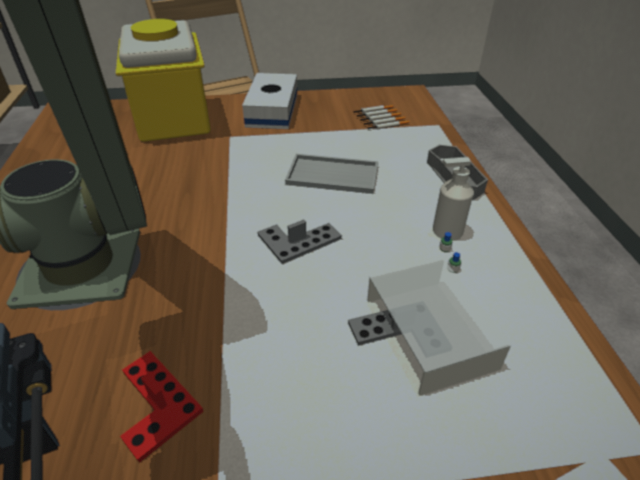

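The top view shows the tray at (200,212), holder B at (312,257), and holder A poking out of the stand at (418,212). The red look-alike is at (470,368). The pump is at (309,110) and the vials at (334,128) and (360,129). I'll zoom in to measure corners.

```bash
cat > h.py <<'E'
import numpy as np, cv2
from scipy.spatial.transform import Rotation as R
from scipy.optimize import least_squares
from workcell import *
def cam(n):
    p=camera_params(n); return p, R.from_euler('xyz',p['attitude'],degrees=True).as_matrix()
def proj(n,P):
    p,M=cam(n); c=(np.atleast_2d(P)-p['position'])@M
    return np.c_[p['fx']*c[:,0]/-c[:,2]+p['cx'], p['fy']*-c[:,1]/-c[:,2]+p['cy']]
def back(n,uv,z):
    p,M=cam(n); uv=np.atleast_2d(uv).astype(float)
    d=np.c_[(uv[:,0]-p['cx'])/p['fx'],-(uv[:,1]-p['cy'])/p['fy'],-np.ones(len(uv))]@M.T
    return p['position']+d*((z-p['position'][2])/d[:,2])[:,None]
def T(pose,pts):
    x,y,a=pose; a=np.radians(a); pts=np.atleast_2d(pts).astype(float)
    return np.c_[x+pts[:,0]*np.cos(a)-pts[:,1]*np.sin(a), y+pts[:,0]*np.sin(a)+pts[:,1]*np.cos(a), pts[:,2]]
def crop(im,x0,y0,w,h,s,name):
    c=cv2.resize(im[y0:y0+h,x0:x0+w],None,fx=s,fy=s,interpolation=cv2.INTER_CUBIC); cv2.imwrite(name,c)
L=np.array([[-61,-40],[87,-40],[87,11],[-13,11],[-13,68],[-61,68]])
E
python3 - <<'E'
from h import *
t=cv2.imread('pics/top0.png'); s=cv2.imread('pics/side0.png')
a=cv2.resize(t[140:300,150:350],None,fx=4,fy=4,interpolation=cv2.INTER_CUBIC)[:600]; cv2.imwrite('pics/c1.png',a)
crop(t,360,110,140,130,4,'pics/c2.png')
crop(s,240,140,160,130,5,'pics/c3.png') if 0 else crop(s,240,140,160,130,4,'pics/c3.png')
crop(s,335,255,180,140,4,'pics/c4.png')
print(back('top',[[200,212],[312,257],[418,212]],10))
E
```

```text
[[ 549.95616476  270.57298089   10.        ]
 [ 442.26384523   11.92618405   10.        ]
 [ 543.44893875 -232.02232964   10.        ]]
```

View pics/c1.png

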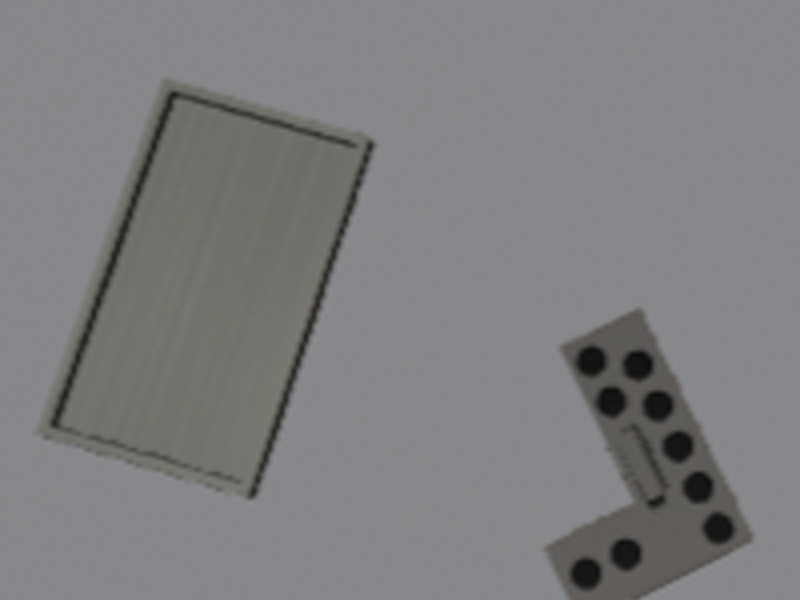

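View pics/c2.png

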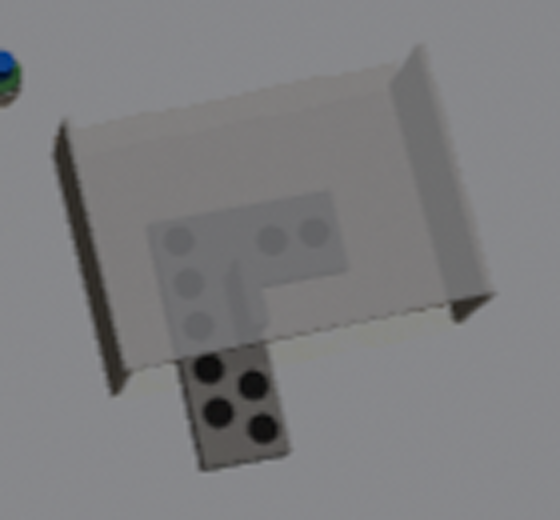

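View pics/c3.png

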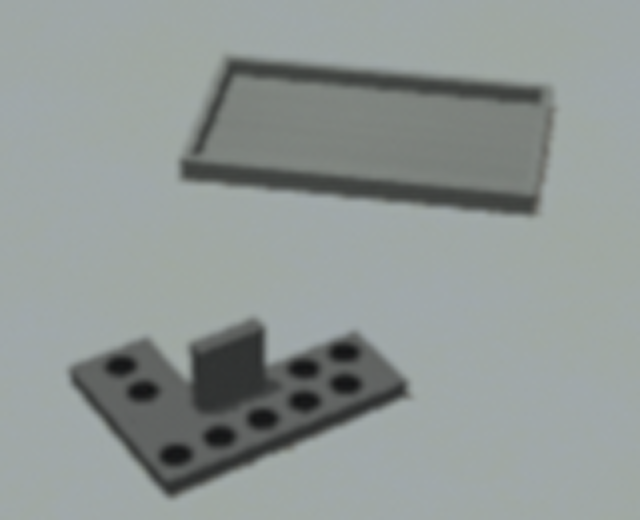

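View pics/c4.png

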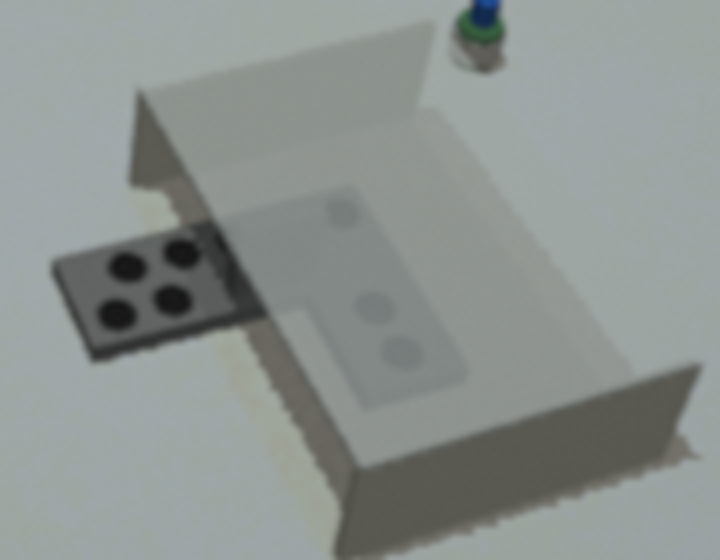

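```bash
cat > fit0.py <<'E'
from h import *
def px(o,pts,s=4): return np.array(o)+(np.array(pts,float)+.5)/s-.5
def fit(obs,x0,lab):
    f=lambda p: np.concatenate([(proj(n,T(p,P))-uv).ravel() for n,P,uv in obs])
    r=least_squares(f,x0,loss='soft_l1',x_scale=[1,1,1]); 
    print(lab,r.x.round(2)); 
    for n,P,uv in obs: print('  ',n,(proj(n,T(r.x,P))-uv).round(1).tolist())
    return r.x
def z(a,h): return np.c_[np.array(a,float),np.full(len(a),h)]
if __name__=='__main__':
    t,s=(150,140),(240,140)
    # tray: which end is +x: choose; corners top view: TL(165,80) TR(365,140) BR(247,494) BL(40,433)
    tr=[[110,64],[110,-64],[-110,-64],[-110,64]]
    obs=[('top',z(tr,16),px(t,[[165,80],[366,140],[247,494],[40,433]])),
         ('top',z(tr[1:3],0),px(t,[[373,144],[254,498]])),
         ('side',z([[-110,64],[110,64],[110,-64],[-110,-64]],16),px(s,[[228,57],[553,88],[538,198],[182,160]])),
         ('side',z([[110,-64],[-110,-64]],0),px(s,[[536,213],[182,178]]))]
    for o in (obs[:2],obs[2:],obs): tray=fit(o,[550,270,-20],'tray')
E
python3 fit0.py
python3 - <<'E'
from h import *
t=cv2.imread('pics/top0.png'); s=cv2.imread('pics/side0.png')
crop(t,280,210,65,90,8,'pics/d1.png'); crop(s,250,215,100,50,8,'pics/d2.png');
E
```

```text
tray [552.41 267.4  -17.11]
   top [[-0.6, -0.7], [0.8, -1.0], [0.2, 0.8], [-1.1, 0.1]]
   top [[0.3, 0.0], [0.2, 0.5]]
tray [555.54 269.12 -17.35]
   side [[-0.5, -0.6], [0.5, -0.4], [-0.1, -0.4], [-0.0, -0.2]]
   side [[-0.2, 1.2], [0.3, 0.7]]
tray [553.87 267.67 -17.14]
   top [[-0.7, -1.3], [0.7, -1.6], [0.1, 0.1], [-1.2, -0.6]]
   top [[0.2, -0.5], [0.1, -0.1]]
   side [[-1.2, -0.2], [-0.1, -0.2], [-0.6, -0.1], [-0.6, 0.3]]
   side [[-0.6, 1.5], [-0.3, 1.2]]
```

View pics/d1.png

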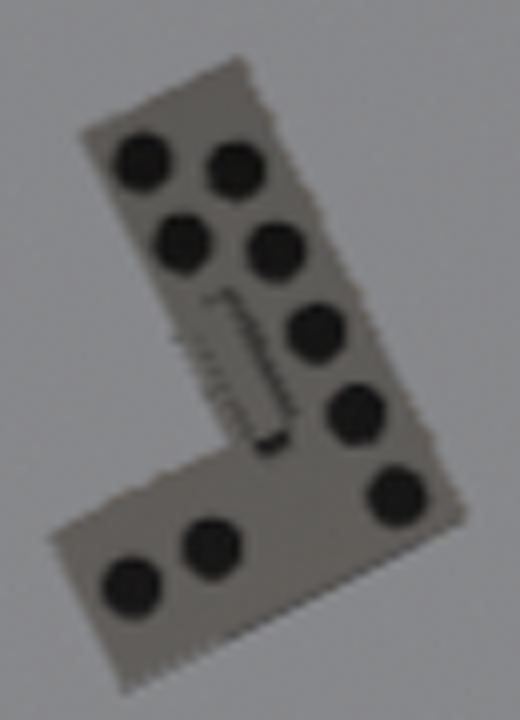

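View pics/d2.png

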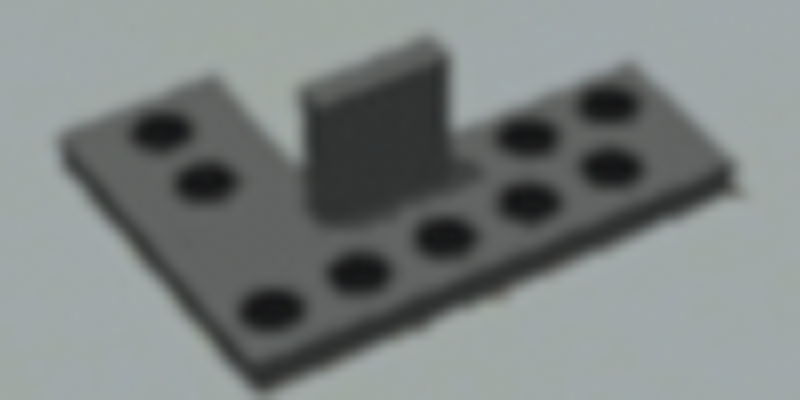

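```bash
cat > fit1.py <<'E'
from fit0 import *
b=L[[1,2,3,4,5,0]]
o1=[('top',z(b,12),px((280,210),[[242,58],[80,133],[233,443],[50,540],[125,693],[466,520]],8))]
o2=[('side',z(L[[0,1,2,4,5]],12),px((250,215),[[262,368],[735,170],[632,62],[215,75],[60,140]],8)),
    ('side',z(L[[0,1]],0),px((250,215),[[262,390],[738,192]],8))]
for o in (o1,o2,o1+o2): hb=fit(o,[440,0,25],'B')
a=L[[1,2,0,5,4,3]]
a1=[('top',z(a,12),px((360,110),[[203,470],[289,453],[148,228],[332,192],[348,270],[265,290]]))]
a2=[('side',z(L[[1,2,4,5,0]],12),px((335,255),[[52,262],[95,348],[368,408],[468,378],[350,185]])),
    ('side',z(L[[2]],0),px((335,255),[[97,362]]))]
for o in (a1,a2,a1+a2): ha=fit(o,[600,-230,190],'A')
r=[[0,105],[0,-105],[150,-105],[150,105]]
r1=[('top',z(r,65),px((360,110),[[128,370],[493,293],[425,45],[65,120]])),('top',z(r[:1],0),px((360,110),[[112,393]]))]
r2=[('side',z(r,65),px((335,255),[[138,90],[360,468],[700,365],[437,20]])),('side',z(r[:2],0),px((335,255),[[130,185],[338,560]]))]
for o in (r1,r2,r1+r2): rr=fit(o,[560,-230,12],'riser')
print('B tab top', proj('top',T(hb,z([[20,5],[20,-5],[-20,-5],[-20,5]],54))).round(1).tolist(), proj('side',T(hb,z([[20,5],[20,-5],[-20,-5],[-20,5]],54))).round(1).tolist())
print('end A',T(ha,[65,-14.4,6]))
E
python3 fit1.py
```

```text
B [439.33  15.34  25.58]
   top [[-0.2, -0.1], [0.0, 0.2], [-0.1, 0.5], [0.0, -0.4], [-0.2, -0.3], [0.5, 0.0]]
B [441.82  16.87  26.04]
   side [[-0.3, -0.2], [0.4, -1.2], [0.0, -0.1], [0.1, 0.2], [0.0, -0.4]]
   side [[-0.0, 1.4], [-0.1, 0.3]]
B [440.78  15.78  25.84]
   top [[-0.6, -0.7], [-0.3, -0.3], [-0.3, -0.1], [-0.1, -1.0], [-0.2, -0.9], [0.4, -0.7]]
   side [[-0.9, 0.2], [0.1, -0.7], [-0.3, 0.3], [-0.3, 0.5], [-0.4, -0.1]]
   side [[-0.6, 1.7], [-0.5, 0.8]]
A [ 599.96 -237.37  189.85]
   top [[0.0, 0.3], [0.5, 0.5], [0.4, -0.6], [-0.2, 0.1], [0.4, 0.1], [-3.0, -0.5]]
A [ 602.94 -239.19  189.43]
   side [[0.3, -0.4], [-0.5, 0.5], [-0.3, -1.7], [0.5, -1.1], [1.5, 1.0]]
   side [[-1.4, 1.4]]
A [ 601.78 -238.3   189.72]
   top [[0.3, -0.5], [0.8, -0.3], [0.8, -1.4], [0.2, -0.6], [0.8, -0.6], [-2.6, -1.2]]
   side [[-0.4, -0.5], [-1.2, 0.4], [-1.0, -2.2], [-0.2, -1.6], [0.6, 0.6]]
   side [[-2.0, 1.2]]
riser [ 573.94 -266.03   11.45]
   top [[-0.8, 0.5], [1.4, 0.0], [0.8, -1.2], [-0.6, -0.8]]
   top [[-0.4, 1.4]]
riser [ 576.32 -266.08   11.04]
   side [[0.3, -1.0], [-0.0, 0.3], [1.2, -0.0], [-0.5, -1.2]]
   side [[-0.1, -0.3], [-0.6, 1.3]]
riser [ 575.65 -266.24   11.21]
   top [[-0.7, -0.4], [1.5, -0.5], [1.1, -1.8], [-0.3, -1.8]]
   top [[-0.4, 0.5]]
   side [[-0.2, -0.9], [-0.2, 0.4], [0.8, -0.2], [-1.1, -1.3]]
   side [[-0.6, -0.2], [-0.8, 1.4]]
B tab top [[303.4, 248.1], [307.5, 246.1], [315.6, 262.4], [311.5, 264.5]] [[303.6, 219.3], [306.1, 221.8], [289.4, 228.4], [287.0, 225.8]]
end A [[ 535.28307267 -235.08021561    6.        ]]
```

```bash
cat >> h.py <<'E'
def tool(s=None):
    s=s or state(); return s['ee_pos'],R.from_euler('xyz',s['ee_rot'],degrees=True).as_matrix(),s
def plan(p,yaw,tilt=True):
    """delta to bring TCP to p with vertical tool, jaw axis at yaw mod 180"""
    q,M,s=tool()
    cur=np.degrees(np.arctan2(M[1,1],M[0,1]))
    d=(yaw-cur+90)%180-90
    y=np.radians(cur+d); Y=np.array([np.cos(y),np.sin(y),0]); X=np.array([0,0,-1.]); G=np.c_[X,Y,np.cross(X,Y)]
    rv=R.from_matrix(M.T@G).as_rotvec(degrees=True)
    print('t %.2f jawyaw %.2f tcp %s F %s w %.1f'%(s['time_s'],cur,q.round(1),s['force'].round(1),s['gripper_width']))
    print('  offset',(M.T@(np.array(p)-q)).round(1),'rot',rv.round(2),'dist %.0f'%np.linalg.norm(p-q),'qpos',s['qpos'].round(0))
    print('  toolaxes y',M[:,1].round(3),'z',M[:,2].round(3))
TRAY=(554,268.2,-17.2); B=(440.6,16.1,25.8); A=(601.4,-238.3,189.7)
E
python3 - <<'E'
from h import *
e=T(A,[65,-14.4,6])[0]; plan([e[0],e[1],150],A[2]+90)
e=T(TRAY,[-40.3,-14.1,4])[0];print('p1',e); print('p2',T(TRAY,[40.3,14.1,4])[0])
print(back('top',[[334,128],[360,129],[309,124],[480,337]],0).round(0))
E
```

```text
t 0.10 jawyaw -73.34 tcp [ 164.7 -550.4  213.2] F [ 0.4 -0.3 -0.3] w 91.2
  offset [  63.5 -195.9 -445. ] rot [6.96 0.   0.09] dist 490 qpos [-74.  18.  90.   0.  72.  -1.]
  toolaxes y [ 0.287 -0.958 -0.002] z [-0.958 -0.287 -0.   ]
p1 [511.3327985  266.64760951   4.        ]
p2 [596.6672015  269.75239049   4.        ]
[[ 754.  -42.    0.]
 [ 750. -104.    0.]
 [ 765.   18.    0.]
 [ 261. -359.    0.]]
```

```bash
python3 -m handwheel '{"gripper":[0,0,0,0,0],"offset":[[0,-16,-36],[0,-32,-72],[0,-48,-108],[0,-64,-144],[0,-80,-180]],"rot":[[1.4,0,0],[2.8,0,0],[4.2,0,0],[5.6,0,0],[7,0,0]]}' 20; python3 -c "
from h import *
e=T(A,[65,-14.4,6])[0]; plan([e[0],e[1],100],A[2]+90)"
```

```text
time_s: 0.52
ee_pos: [315.2, -421.1, 213.6]
ee_rot: [-66.9, 90.0, 122.7]
force: [0.1, -1.1, -0.1]
gripper_width: 91.0
t 0.52 jawyaw -80.45 tcp [ 315.2 -421.1  213.6] F [ 0.1 -1.1 -0.1] w 91.0
  offset [ 113.6 -146.9 -247.6] rot [-0.15  0.02  0.04] dist 309 qpos [-54.  14.  96.   0.  70.  26.]
  toolaxes y [ 0.166 -0.986 -0.001] z [-0.986 -0.166  0.   ]
```

```bash
python3 -m handwheel '{"gripper":[0,0,0,0,0],"offset":[[10,-20,-33],[20,-40,-66],[30,-60,-99],[40,-80,-132],[50,-100,-165]],"rot":[[0,0,0],[0,0,0],[0,0,0],[0,0,0],[0,0,0]]}'; python3 -m handwheel '{"gripper":[0,0,0,0,0],"offset":[[15,-16,-28],[30,-32,-56],[45,-47,-83],[63,-47,-83],[63,-47,-83]],"rot":[[0,0,0],[0,0,0],[0,0,0],[0,0,0],[0,0,0]]}'; python3 -c "
from h import *
e=T(A,[65,-14.4,6])[0]; plan([e[0],e[1],3],A[2]+90)
cv2.imwrite('pics/top1.png',grab_frame('top')[:,:,::-1]); s=grab_frame('side')[:,:,::-1];cv2.imwrite('pics/side1.png',s); crop(s,250,150,260,200,3,'pics/s1.png')"
```

```text
time_s: 0.93
ee_pos: [461.2, -294.7, 163.3]
ee_rot: [-25.4, 90.0, 164.3]
force: [0.1, -0.7, -1.0]
gripper_width: 91.6
time_s: 1.35
ee_pos: [532.8, -233.7, 97.0]
ee_rot: [-33.1, 89.5, 156.7]
force: [-1.5, 0.4, -0.8]
gripper_width: 91.4
t 1.35 jawyaw -80.17 tcp [ 532.8 -233.7   97. ] F [-1.5  0.4 -0.8] w 91.4
  offset [94.   2.1 -2.5] rot [0.13 0.38 0.25] dist 94 qpos [-25.  25.  98.  -0.  58.  55.]
  toolaxes y [ 0.171 -0.985 -0.004] z [-0.985 -0.171  0.007]
```

View pics/s1.png

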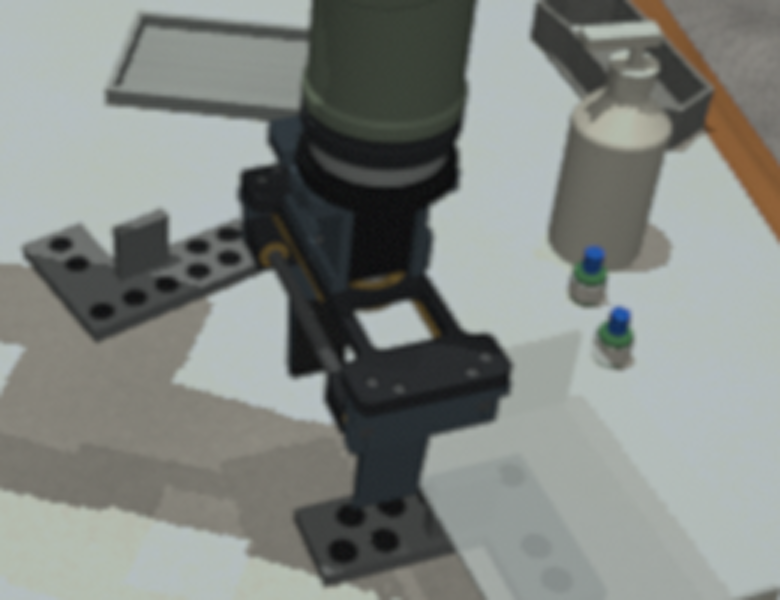

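Fingers straddle the protruding bar (end at crop px (370,535)). Now descending.

```bash
python3 -m handwheel '{"gripper":[0,0,0,0,0],"offset":[[25,1,-1],[50,2,-2],[72,2,-2],[86,2,-2],[86,2,-2]],"rot":[[0,0.2,0.2],[0,0.4,0.2],[0,0.4,0.2],[0,0.4,0.2],[0,0.4,0.2]]}'; python3 -c "
from h import *
e=T(A,[65,-14.4,6])[0]; plan([e[0],e[1],3],A[2]+90)"
```

```text
time_s: 1.87
ee_pos: [534.3, -238.1, 13.4]
ee_rot: [159.9, 89.8, -10.5]
force: [0.2, 0.3, 0.0]
gripper_width: 91.8
t 1.87 jawyaw -80.44 tcp [ 534.3 -238.1   13.4] F [0.2 0.3 0. ] w 91.8
  offset [10.4 -2.9 -1.1] rot [-0.14 -0.19 -0.07] dist 11 qpos [-25.  30. 103.   0.  47.  55.]
  toolaxes y [ 0.166 -0.986  0.001] z [-0.986 -0.166 -0.003]
```

```bash
python3 -m handwheel '{"gripper":[0,0,1,1,1],"offset":[[6,-2,0],[10,-3,-1],[10,-3,-1],[10,-3,-1],[10,-3,-1]],"rot":[[0,0,0],[0,0,0],[0,0,0],[0,0,0],[0,0,0]]}' 20;python3 -m handwheel '{"gripper":[1,1,1],"offset":[[0,0,0],[0,0,0],[0,0,0]],"rot":[[0,0,0],[0,0,0],[0,0,0]]}' ; python3 -c "
from h import *
e=T(A,[65,-14.4,6])[0]; plan([e[0],e[1],3],A[2]+90)"
```

```text
time_s: 2.28
ee_pos: [537.6, -234.9, 5.8]
ee_rot: [151.5, 89.5, -18.9]
force: [0.5, 0.2, -0.3]
gripper_width: 74.2
time_s: 2.53
ee_pos: [537.2, -234.7, 5.2]
ee_rot: [152.3, 89.5, -18.1]
force: [-0.2, -0.6, -1.1]
gripper_width: 54.0
t 2.53 jawyaw -80.34 tcp [ 537.2 -234.7    5.2] F [-0.2 -0.6 -1.1] w 54.0
  offset [ 2.2 -0.   2.3] rot [-0.04 -0.42 -0.22] dist 3 qpos [-25.  31. 104.   0.  45.  56.]
  toolaxes y [ 0.168 -0.986  0.004] z [-0.986 -0.168 -0.007]
```

```bash
python3 -m handwheel '{"gripper":[1,1,1,1],"offset":[[2,0,0],[2,0,0],[2,0,0],[2,0,0]],"rot":[[0,0,0],[0,0,0],[0,0,0],[0,0,0]]}' ; python3 -c "
from h import *
p=T(A,[65+125,-14.4,6])[0]; plan([p[0],p[1],4],A[2]+90)"
```

```text
time_s: 2.87
ee_pos: [537.4, -234.7, 4.5]
ee_rot: [151.4, 89.5, -18.9]
force: [-2.2, 0.5, 9.2]
gripper_width: 51.1
t 2.87 jawyaw -80.30 tcp [ 537.4 -234.7    4.5] F [-2.2  0.5  9.2] w 51.1
  offset [-5.000e-01 -1.000e-01  1.275e+02] rot [ 0.   -0.46 -0.25] dist 128 qpos [-25.  31. 104.   0.  45.  55.]
  toolaxes y [ 0.168 -0.986  0.004] z [-0.986 -0.169 -0.008]
```

```bash
python3 -m handwheel '{"gripper":[1,1,1,1,1],"offset":[[-1,0,0],[-1,0,10],[-1.2,0,22],[-1.3,0,35],[-1.3,0,35]],"rot":[[0,0,0],[0,0,0],[0,0,0],[0,0,0],[0,0,0]]}' ; python3 -c "
from h import *
p=T(A,[65+125,-14.4,6])[0]; plan([p[0],p[1],4],A[2]+90)"
```

```text
time_s: 3.28
ee_pos: [500.2, -241.1, 4.5]
ee_rot: [147.3, 89.6, -23.1]
force: [-1.6, -1.5, 5.4]
gripper_width: 50.9
t 3.28 jawyaw -80.37 tcp [ 500.2 -241.1    4.5] F [-1.6 -1.5  5.4] w 50.9
  offset [-0.1  0.  89.8] rot [-0.07 -0.35 -0.23] dist 90 qpos [-27.  29. 108.   0.  43.  53.]
  toolaxes y [ 0.167 -0.986  0.004] z [-0.986 -0.167 -0.006]
```

```bash
python3 -m handwheel '{"gripper":[1,1,1,1,1],"offset":[[-0.5,0,13],[-0.6,0,27],[-0.7,0,41],[-0.8,0,55],[-0.9,0,68]],"rot":[[0,0,0],[0,0,0],[0,0,0],[0,0,0],[0,0,0]]}' ; python3 -m handwheel '{"gripper":[1,1,1],"offset":[[-0.1,0,13],[-0.2,0,22],[-0.2,0,22]],"rot":[[0,0,0],[0,0,0],[0,0,0]]}' ;python3 -c "
from h import *
p=T(A,[65+125,-14.4,6])[0]; plan([p[0],p[1],4],A[2]+90)
s=grab_frame('side')[:,:,::-1]; crop(s,220,200,260,200,3,'pics/s2.png')"
```

```text
time_s: 3.7
ee_pos: [434.2, -252.1, 4.5]
ee_rot: [152.1, 89.5, -18.2]
force: [2.4, 0.5, 2.4]
gripper_width: 50.8
time_s: 3.95
ee_pos: [411.0, -255.6, 4.4]
ee_rot: [151.7, 89.7, -18.7]
force: [-4.4, -0.7, 5.2]
gripper_width: 50.9
t 3.95 jawyaw -80.39 tcp [ 411.  -255.6    4.4] F [-4.4 -0.7  5.2] w 50.9
  offset [ 0.4  0.7 -0.6] rot [-0.09 -0.25 -0.13] dist 1 qpos [-33.  24. 117.   0.  39.  47.]
  toolaxes y [ 0.167 -0.986  0.002] z [-0.986 -0.167 -0.004]
```

View pics/s2.png

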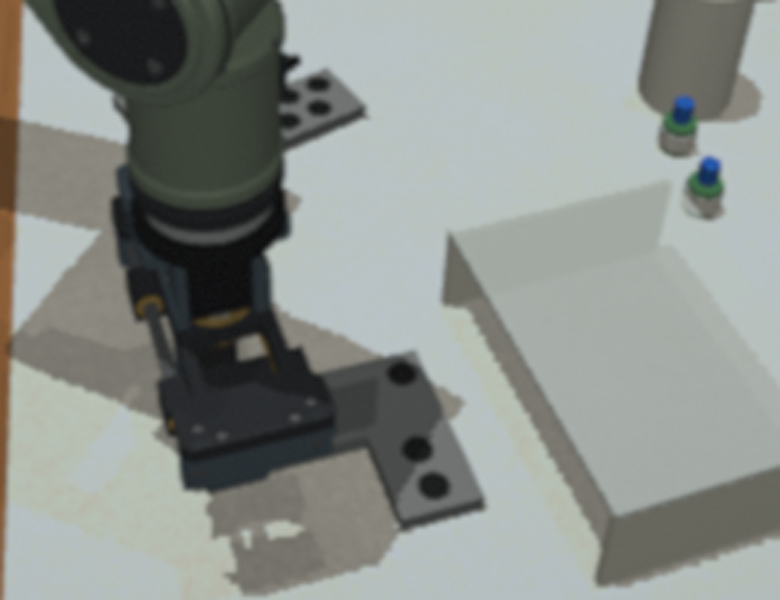

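Holder A is out from under the stand with a visible gap (px (470,480) to stand front (540,420)). Releasing and rising.

```bash
python3 -m handwheel '{"gripper":[0,0,0,0,0],"offset":[[0,0,0],[0,0,0],[0,0,0],[0,0,0],[0,0,0]],"rot":[[0,0,0],[0,0,0],[0,0,0],[0,0,0],[0,0,0]]}' ; python3 -m handwheel '{"gripper":[0,0,0,0,0],"offset":[[-8,0,0],[-30,0,0],[-65,0,0],[-105,0,0],[-145,0,0]],"rot":[[0,0,0],[0,0,0],[0,0,0],[0,0,0],[0,0,0]]}'; python3 -c "
from h import *
plan([B[0],B[1],120],B[2]+90)"
```

```text
time_s: 4.42
ee_pos: [414.0, -255.4, 4.2]
ee_rot: [154.4, 89.6, -16.0]
force: [-0.1, 0.1, -0.4]
gripper_width: 81.2
time_s: 4.83
ee_pos: [412.2, -254.8, 151.3]
ee_rot: [155.7, 89.6, -14.6]
force: [0.6, -0.6, -0.0]
gripper_width: 91.3
t 4.83 jawyaw -80.33 tcp [ 412.2 -254.8  151.3] F [ 0.6 -0.6 -0. ] w 91.3
  offset [  31.  -262.3  -73.3] rot [-16.13  -0.33  -0.21] dist 274 qpos [-33.  13. 107.   0.  60.  47.]
  toolaxes y [ 0.168 -0.986  0.003] z [-0.986 -0.168 -0.006]
```

```bash
python3 -m handwheel '{"gripper":[0,0,0,0,0],"offset":[[0,-38,-10],[0,-76,-20],[0,-114,-31],[0,-152,-42],[5,-190,-53]],"rot":[[-4,0,0],[-8,0,0],[-12,0,0],[-16,-0.3,-0.2],[-16,-0.3,-0.2]]}' ; python3 -c "
from h import *
plan([B[0],B[1],100],B[2]+90)"
```

```text
time_s: 5.25
ee_pos: [433.8, -57.5, 145.7]
ee_rot: [141.2, 89.7, -13.0]
force: [1.1, -0.4, 0.5]
gripper_width: 91.2
t 5.25 jawyaw -64.24 tcp [433.8 -57.5 145.7] F [ 1.1 -0.4  0.5] w 91.2
  offset [ 45.6 -63.5 -37.9] rot [-0.04 -0.21 -0.17] dist 87 qpos [ -9.   9. 113.  -0.  58.  55.]
  toolaxes y [ 0.435 -0.901  0.003] z [-0.901 -0.435 -0.004]
```

```bash
python3 -m handwheel '{"gripper":[0,0,0,0,0],"offset":[[5,-30,-19],[10,-55,-35],[25,-63,-38],[45,-63,-38],[45,-63,-38]],"rot":[[0,0,0],[0,0,0],[0,-0.2,-0.2],[0,-0.2,-0.2],[0,-0.2,-0.2]]}' ; python3 -c "
from h import *
plan([B[0],B[1],18],B[2]+90)
s=grab_frame('side')[:,:,::-1]; crop(s,200,120,200,150,4,'pics/s3.png')"
```

```text
time_s: 5.67
ee_pos: [437.8, 15.1, 97.1]
ee_rot: [-31.7, 89.5, 174.1]
force: [-0.9, 0.3, 0.2]
gripper_width: 91.3
t 5.67 jawyaw -64.21 tcp [437.8  15.1  97.1] F [-0.9  0.3  0.2] w 91.3
  offset [79.   0.7 -3.6] rot [-0.01  0.45  0.28] dist 79 qpos [  0.  13. 116.   0.  51.  65.]
  toolaxes y [ 0.435 -0.9   -0.005] z [-0.9   -0.435  0.008]
```

View pics/s3.png

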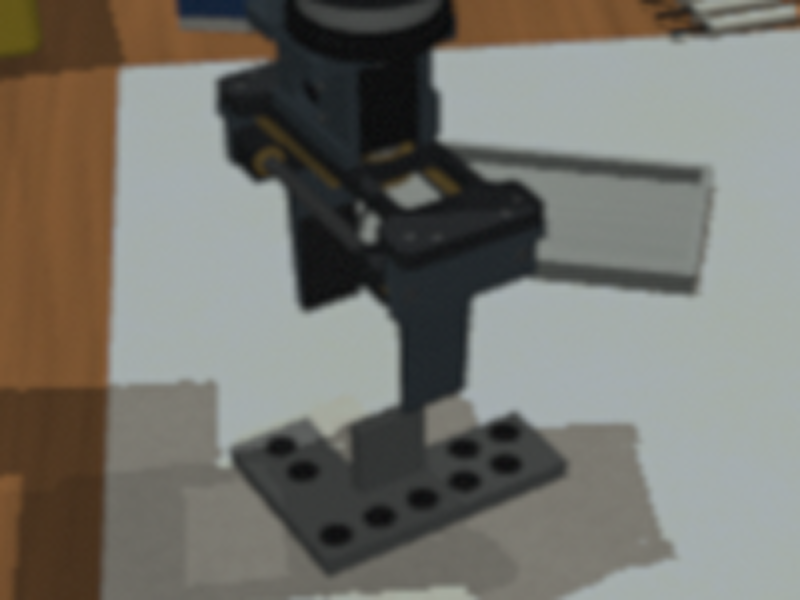

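The near finger stands in front of the tab (crop px (390,440)) with the far finger behind it. Descending.

```bash
python3 -m handwheel '{"gripper":[0,0,0,0,0],"offset":[[20,0,-1],[45,0,-2],[65,0.5,-3],[76,0.5,-3],[76,0.5,-3]],"rot":[[0,0.2,0],[0,0.3,0.2],[0,0.3,0.2],[0,0.3,0.2],[0,0.3,0.2]]}' ; python3 -c "
from h import *
plan([B[0],B[1],18],B[2]+90)"
```

```text
time_s: 6.13
ee_pos: [442.0, 14.5, 22.3]
ee_rot: [-50.0, 90.0, 155.6]
force: [-0.5, 0.3, -0.4]
gripper_width: 90.8
t 6.13 jawyaw -64.40 tcp [442.   14.5  22.3] F [-0.5  0.3 -0.4] w 90.8
  offset [ 4.3 -2.   0.5] rot [-0.2   0.01  0.01] dist 5 qpos [  0.  20. 121.   0.  39.  65.]
  toolaxes y [ 0.432 -0.902 -0.   ] z [-0.902 -0.432  0.   ]
```

```bash
python3 -m handwheel '{"gripper":[1,1,1,1,1],"offset":[[4,-2,0],[4,-2,0],[4,-2,0],[4,-2,0],[4,-2,0]],"rot":[[0,0,0],[0,0,0],[0,0,0],[0,0,0],[0,0,0]]}' 30; python3 -m handwheel '{"gripper":[1,1,1,1,1],"offset":[[0,0,0],[0,0,0],[0,0,0],[0,0,0],[0,0,0]],"rot":[[0,0,0],[0,0,0],[0,0,0],[0,0,0],[0,0,0]]}'; python3 -m handwheel '{"gripper":[1,1,1,1,1],"offset":[[0,0,0],[0,0,0],[0,0,0],[0,0,0],[0,0,0]],"rot":[[0,0,0],[0,0,0],[0,0,0],[0,0,0],[0,0,0]]}' ; python3 -c "
from h import *
plan([B[0],B[1],18],B[2]+90)"
```

```text
time_s: 6.55
ee_pos: [442.5, 16.8, 19.9]
ee_rot: [156.0, 89.7, 1.6]
force: [-0.1, 0.5, 0.3]
gripper_width: 60.6
time_s: 6.97
ee_pos: [442.0, 16.9, 19.1]
ee_rot: [156.8, 89.8, 2.4]
force: [-0.8, -0.6, 0.2]
gripper_width: 27.5
time_s: 7.38
ee_pos: [442.0, 16.9, 19.1]
ee_rot: [157.0, 89.8, 2.7]
force: [-0.7, 0.7, 0.5]
gripper_width: 9.8
t 7.38 jawyaw -64.34 tcp [442.   16.9  19.1] F [-0.7  0.7  0.5] w 9.8
  offset [1.1 0.1 1.6] rot [-0.14 -0.16 -0.07] dist 2 qpos [  1.  20. 122.   0.  38.  65.]
  toolaxes y [ 0.433 -0.901  0.001] z [-0.901 -0.433 -0.003]
```

```bash
python3 -m handwheel '{"gripper":[1,1,1,1,1],"offset":[[-5,0,0],[-20,0,0],[-45,0,0],[-70,0,0],[-80,0,0]],"rot":[[0,0,0],[0,0,0],[0,0,0],[0,0,0],[0,0,0]]}'; python3 -c "
from h import *
plan([512.8,266.1,90],TRAY[2]+90)"
```

```text
time_s: 7.8
ee_pos: [443.2, 16.9, 101.9]
ee_rot: [155.8, 89.6, 1.5]
force: [0.7, -0.5, -2.0]
gripper_width: 10.0
t 7.80 jawyaw -64.34 tcp [443.2  16.9 101.9] F [ 0.7 -0.5 -2. ] w 10.0
  offset [  12.5 -194.5 -170.6] rot [ 4.286e+01 -4.400e-01 -2.000e-02] dist 259 qpos [  1.  13. 116.   0.  51.  65.]
  toolaxes y [ 0.433 -0.901  0.003] z [-0.901 -0.433 -0.007]
```

```bash
python3 -m handwheel '{"gripper":[1,1,1,1,1],"offset":[[0,-20,-17],[0,-40,-35],[0,-62,-54],[0,-84,-74],[0,-106,-93]],"rot":[[4.5,0,0],[9.5,0,0],[14.5,0,0],[19.5,0,0],[24.5,0,0]]}'; python3 -c "
from h import *
plan([512.8,266.1,80],TRAY[2]+90)"
```

```text
time_s: 8.22
ee_pos: [479.6, 153.9, 99.4]
ee_rot: [179.2, 89.8, 0.1]
force: [0.7, 0.7, -2.8]
gripper_width: 9.9
t 8.22 jawyaw -89.10 tcp [479.6 153.9  99.4] F [ 0.7  0.7 -2.8] w 9.9
  offset [  19.5 -111.7  -34.9] rot [18.1  -0.16  0.02] dist 119 qpos [ 17.  18. 109.  -0.  53. 106.]
  toolaxes y [ 0.016 -1.     0.   ] z [-1.    -0.016 -0.003]
```

```bash
python3 -m handwheel '{"gripper":[1,1,1,1,1],"offset":[[3,-26,-9],[6,-54,-18],[10,-82,-26],[15,-104,-33],[19,-112,-35]],"rot":[[4.5,0,0],[9,0,0],[13.5,0,0],[18,0,0],[18,0,0]]}';python3 -m handwheel '{"gripper":[1,1],"offset":[[0,0,0],[0,0,0]],"rot":[[0,0,0],[0,0,0]]}'; python3 -c "
from h import *
plan([512.8,266.1,60],TRAY[2]+90)
s=grab_frame('side')[:,:,::-1]; t=grab_frame('top')[:,:,::-1]; cv2.imwrite('pics/t4f.png',t); cv2.imwrite('pics/s4f.png',s); crop(s,230,90,200,150,4,'pics/s4.png');crop(t,130,120,200,150,4,'pics/t4.png')"
```

```text
time_s: 8.63
ee_pos: [513.3, 268.4, 80.0]
ee_rot: [-143.0, 89.8, 20.2]
force: [0.8, 0.5, -1.3]
gripper_width: 10.1
time_s: 8.8
ee_pos: [511.5, 264.6, 79.8]
ee_rot: [135.3, 89.9, -61.4]
force: [-0.4, -0.2, -1.7]
gripper_width: 10.1
t 8.80 jawyaw -106.72 tcp [511.5 264.6  79.8] F [-0.4 -0.2 -1.7] w 10.1
  offset [19.8 -1.9 -0.8] rot [ 0.48 -0.07 -0.07] dist 20 qpos [ 26.  25. 100.  -0.  55. 133.]
  toolaxes y [-0.288 -0.958  0.001] z [-0.958  0.288 -0.001]
```

View pics/s4.png

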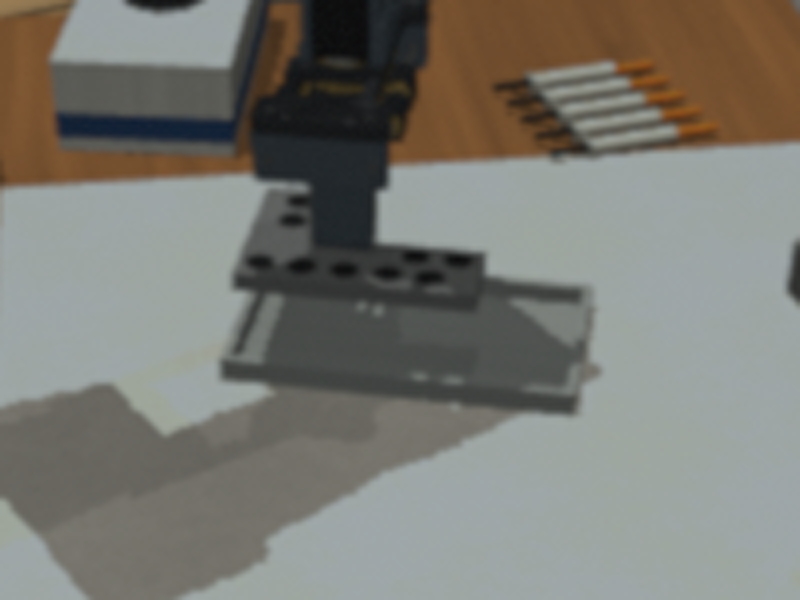

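View pics/t4.png

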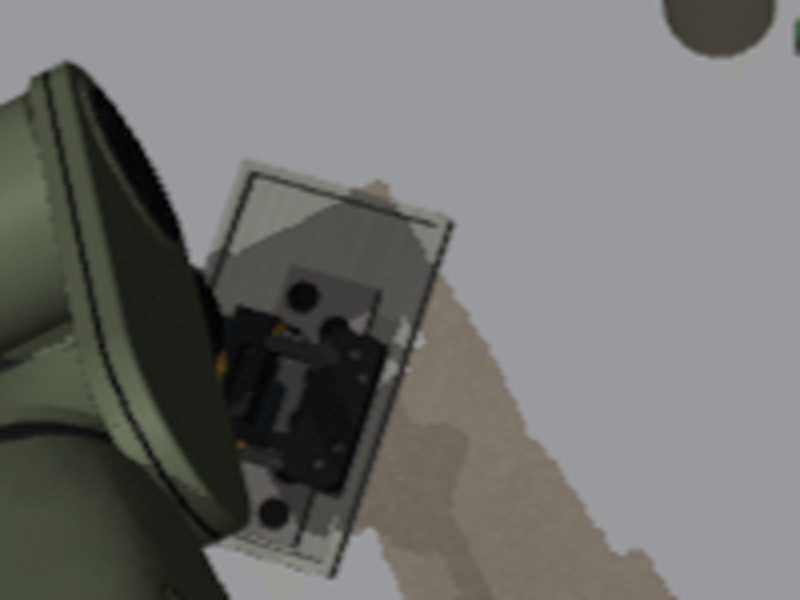

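```bash
python3 -m handwheel '{"gripper":[1,1,1,1,1],"offset":[[8,-2,-1],[20,-2,-1],[31,-2,-1],[37,-2,-1],[37,-2,-1]],"rot":[[0.5,0,0],[0.5,0,0],[0.5,0,0],[0.5,0,0],[0.5,0,0]]}';python3 -m handwheel '{"gripper":[1,1],"offset":[[0,0,0],[0,0,0]],"rot":[[0,0,0],[0,0,0]]}'; python3 -c "
from h import *
plan([512.8,266.1,23],TRAY[2]+90)
s=grab_frame('side')[:,:,::-1]; t=grab_frame('top')[:,:,::-1]; cv2.imwrite('pics/t5f.png',t); cv2.imwrite('pics/s5f.png',s); crop(s,280,140,105,60,7,'pics/s5.png');crop(t,150,150,110,120,5,'pics/t5.png')"
```

```text
time_s: 9.32
ee_pos: [512.9, 265.9, 41.5]
ee_rot: [91.5, 89.9, -105.9]
force: [-0.9, -0.1, -1.9]
gripper_width: 9.9
time_s: 9.48
ee_pos: [514.5, 267.0, 43.7]
ee_rot: [-156.0, 89.8, 6.7]
force: [-0.5, -0.0, -2.1]
gripper_width: 10.1
t 9.48 jawyaw -107.35 tcp [514.5 267.   43.7] F [-0.5 -0.  -2.1] w 10.1
  offset [20.7  1.4  1.4] rot [-0.15 -0.19  0.09] dist 21 qpos [ 26.  28. 102.  -0.  50. 134.]
  toolaxes y [-0.298 -0.955 -0.002] z [-0.954  0.298 -0.003]
```

View pics/s5.png

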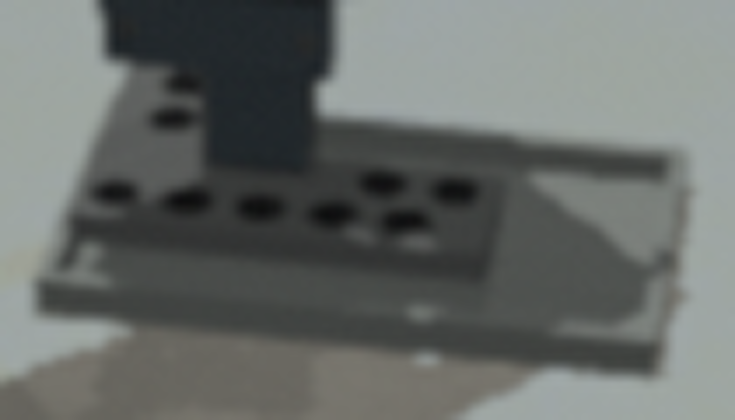

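View pics/t5.png

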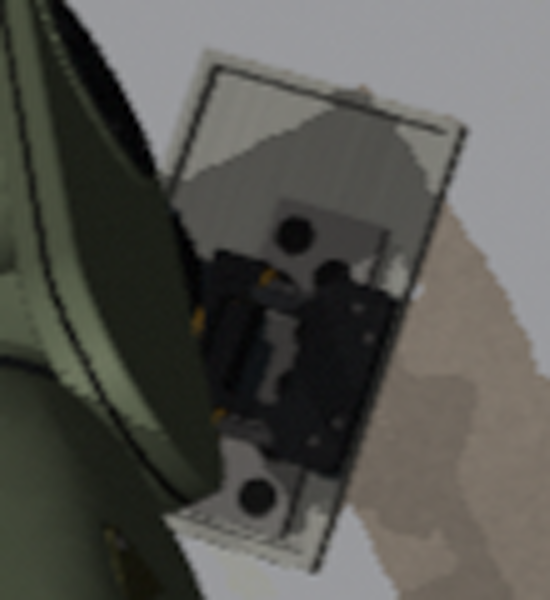

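```bash
cat > f2.py <<'E'
from fit0 import *
zt=36.6
o2=[('side',z(L[[1,0,2]],zt),px((280,140),[[490,264],[70,220],[510,172]],7)),('side',z(L[[1,0]],zt-12),px((280,140),[[488,283],[72,240]],7))]
o1=[('top',z(L[[1,2]],zt),px((150,150),[[388,230],[278,198]],5)),('top',z([[-45,-40]],zt),px((150,150),[[290,530]],5))]
for o,tr in ((o1,(552.4,267.4,-17.1)),(o2,(555.5,269.1,-17.3))):
    b=fit(o,[512,266,-17],'B')
    a=np.radians(tr[2]); d=b[:2]-np.array(tr[:2]); print('in tray', d@[np.cos(a),np.sin(a)], d@[-np.sin(a),np.cos(a)], b[2]-tr[2],'want -40.3 -14.1 0')
E
python3 f2.py
```

```text
B [508.95 267.62 -17.34]
   top [[-0.5, 0.5], [0.3, 0.7]]
   top [[0.1, -4.2]]
in tray -41.598330576395654 -12.562832714929792 -0.2397581061295 want -40.3 -14.1 0
B [514.37 269.11 -16.89]
   side [[-0.0, -1.2], [0.2, -0.7], [-0.4, 0.9]]
   side [[0.1, 0.3], [0.1, 0.6]]
in tray -39.27213810594387 -12.224433685892487 0.4130669175849384 want -40.3 -14.1 0
```

```bash
for i in 1 2 3; do python3 -m handwheel '{"gripper":[1],"offset":[[0,0,0]],"rot":[[0,0,0]]}' | sed -n 2,4p; done; python3 -c "
from h import *
plan([512.8,266.1,23],TRAY[2]+90)"; sed -i "s/,('top',z(\[\[-45.*\]$/]/" f2.py; python3 f2.py
```

```text
ee_pos: [514.5, 267.2, 43.9]
ee_rot: [-153.8, 89.8, 8.9]
force: [-0.7, 0.0, -2.3]
ee_pos: [514.3, 267.1, 43.8]
ee_rot: [-155.5, 89.8, 7.2]
force: [-0.6, -0.1, -2.7]
ee_pos: [514.2, 267.1, 43.7]
ee_rot: [-156.7, 89.8, 6.0]
force: [-0.5, 0.2, -2.1]
t 9.83 jawyaw -107.33 tcp [514.2 267.1  43.7] F [-0.5  0.2 -2.1] w 9.9
  offset [20.7  1.4  1.1] rot [-0.14 -0.19  0.08] dist 21 qpos [ 26.  28. 102.  -0.  50. 134.]
  toolaxes y [-0.298 -0.955 -0.001] z [-0.955  0.298 -0.003]
B [510.2  267.21 -17.14]
   top [[-0.4, -0.1], [0.4, 0.1]]
in tray -40.282071309200006 -12.587475088304354 -0.04321864954747312 want -40.3 -14.1 0
B [514.37 269.11 -16.89]
   side [[-0.0, -1.2], [0.2, -0.7], [-0.4, 0.9]]
   side [[0.1, 0.3], [0.1, 0.6]]
in tray -39.27213810594387 -12.224433685892487 0.4130669175849384 want -40.3 -14.1 0
```

```bash
python3 -m handwheel '{"gripper":[1,1,1,1,1],"offset":[[0,1.6,0.6],[5,1.6,0.6],[10,1.6,0.6],[14,1.6,0.6],[14,1.6,0.6]],"rot":[[0,-0.2,0],[0,-0.2,0],[0,-0.2,0],[0,-0.2,0],[0,-0.2,0]]}'; python3 -m handwheel '{"gripper":[1,1],"offset":[[0,0,0],[0,0,0]],"rot":[[0,0,0],[0,0,0]]}'; python3 -c "
from h import *
plan([512.8,266.1,23],TRAY[2]+90)"
```

```text
time_s: 10.25
ee_pos: [512.2, 265.2, 28.0]
ee_rot: [16.8, 89.9, 179.5]
force: [-0.0, 0.3, -2.0]
gripper_width: 9.9
time_s: 10.42
ee_pos: [513.2, 265.7, 29.3]
ee_rot: [-56.3, 89.9, 106.4]
force: [1.4, 0.0, -2.2]
gripper_width: 10.1
t 10.42 jawyaw -107.34 tcp [513.2 265.7  29.3] F [ 1.4  0.  -2.2] w 10.1
  offset [ 6.3 -0.3  0.5] rot [-0.14  0.04  0.06] dist 6 qpos [ 26.  28. 103.   0.  48. 133.]
  toolaxes y [-0.298 -0.955 -0.001] z [-0.955  0.298  0.001]
```

```bash
python3 -m handwheel '{"gripper":[1,1,1,1,1],"offset":[[2,0,0.3],[4,0,0.3],[5.5,0,0.3],[6.3,0,0.3],[6.3,0,0.3]],"rot":[[0,0,0],[0,0,0],[0,0,0],[0,0,0],[0,0,0]]}'; python3 -m handwheel '{"gripper":[1,1],"offset":[[0,0,0],[0,0,0]],"rot":[[0,0,0],[0,0,0]]}'; python3 -c "
from h import *
plan([512.8,266.1,23],TRAY[2]+90)"
```

```text
time_s: 10.83
ee_pos: [512.7, 265.8, 23.4]
ee_rot: [-58.0, 89.9, 104.6]
force: [-1.3, 0.4, 1.3]
gripper_width: 9.7
time_s: 11.0
ee_pos: [512.8, 265.8, 23.3]
ee_rot: [-60.6, 89.9, 102.0]
force: [-1.3, 0.9, 2.6]
gripper_width: 10.1
t 11.00 jawyaw -107.35 tcp [512.8 265.8  23.3] F [-1.3  0.9  2.6] w 10.1
  offset [ 0.3 -0.3  0.1] rot [-0.15  0.04  0.06] dist 0 qpos [ 26.  29. 103.   0.  48. 133.]
  toolaxes y [-0.298 -0.955 -0.001] z [-0.955  0.298  0.001]
```

Contact with the floor is reached (Fz changed from −2 to +2.6 N at the expected height). Opening.

```bash
python3 -m handwheel '{"gripper":[0.6,0.6,0.6,0.6,0.6],"offset":[[0,0,0],[0,0,0],[0,0,0],[0,0,0],[0,0,0]],"rot":[[0,0,0],[0,0,0],[0,0,0],[0,0,0],[0,0,0]]}'; python3 -m handwheel '{"gripper":[0.6,0.6,0.5,0.3,0],"offset":[[-8,0,0],[-25,0,0],[-55,0,0],[-90,0,0],[-120,0,0]],"rot":[[0,0,0],[0,0,0],[0,0,0],[0,0,0],[0,0,0]]}'; python3 -c "
from h import *
plan([470,-100,150],A[2]+90)"
```

```text
time_s: 11.42
ee_pos: [512.9, 265.8, 23.0]
ee_rot: [-64.1, 89.9, 98.6]
force: [-0.2, -0.3, 0.2]
gripper_width: 36.1
time_s: 11.83
ee_pos: [513.0, 265.6, 145.4]
ee_rot: [-92.6, 89.9, 70.1]
force: [0.3, 0.2, 0.3]
gripper_width: 53.6
t 11.83 jawyaw -107.34 tcp [513.  265.6 145.4] F [0.3 0.2 0.3] w 53.6
  offset [ -5.2 361.8 -67.9] rot [-27.04  -0.03   0.09] dist 368 qpos [ 26.  21.  95.   0.  63. 133.]
  toolaxes y [-0.298 -0.955 -0.002] z [-0.955  0.298 -0.   ]
```

```bash
python3 -m handwheel '{"gripper":[0,0,0,0,0],"offset":[[0,38,0],[0,76,0],[0,114,2],[0,152,5],[0,190,8]],"rot":[[-5.4,0,0],[-10.8,0,0],[-16.2,0,0],[-21.6,0,0],[-27,0,0]]}'; python3 -m handwheel '{"gripper":[0,0],"offset":[[0,38,10],[0,70,20]],"rot":[[0,0,0],[0,0,0]]}'; python3 -c "
from h import *
plan([470,-100,150],A[2]+90)
s=grab_frame('side')[:,:,::-1]; t=grab_frame('top')[:,:,::-1]; cv2.imwrite('pics/t6f.png',t); cv2.imwrite('pics/s6f.png',s)"
```

```text
time_s: 12.25
ee_pos: [447.8, 85.3, 143.6]
ee_rot: [-137.4, 89.9, 52.5]
force: [0.8, -0.3, 0.5]
gripper_width: 86.9
time_s: 12.42
ee_pos: [439.7, 12.4, 143.6]
ee_rot: [-152.0, 89.9, 37.7]
force: [1.6, -0.1, 0.1]
gripper_width: 90.8
t 12.42 jawyaw -80.30 tcp [439.7  12.4 143.6] F [ 1.6 -0.1  0.1] w 90.8
  offset [ -6.4 115.9 -10.9] rot [-0.   -0.06  0.03] dist 117 qpos [  0.  10. 113.   0.  58.  80.]
  toolaxes y [ 0.168 -0.986 -0.001] z [-0.986 -0.168 -0.001]
```

View pics/t6f.png

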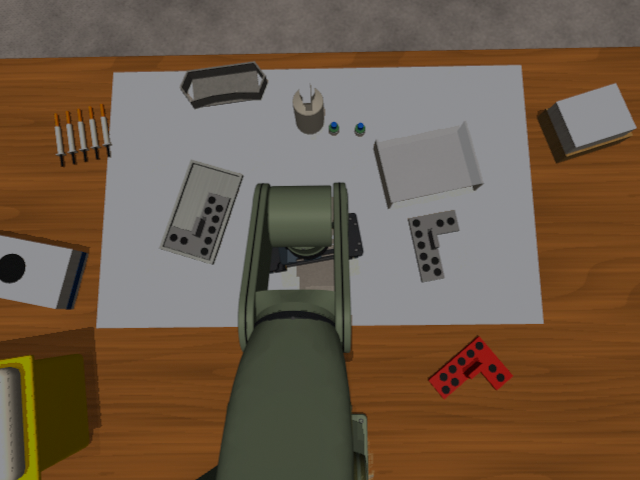

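View pics/s6f.png

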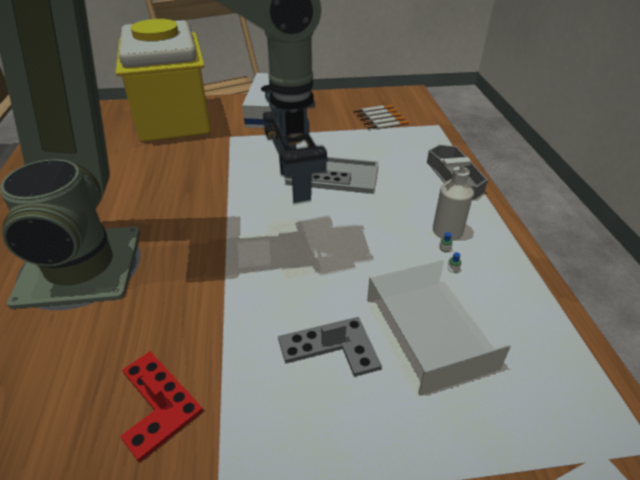

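Holder B is in the tray (top px ~(200,225)). Holder A lies free in front of the stand (tab at top px (432,238)) and is clear of it. Measuring both.

```bash
python3 -c "
from h import *
t=cv2.imread('pics/t6f.png');s=cv2.imread('pics/s6f.png')
crop(t,155,155,95,115,5,'pics/e1.png');crop(t,400,200,70,90,6,'pics/e2.png');crop(s,270,310,120,75,6,'pics/e3.png')"
```

```text
(no output)
```

View pics/e1.png

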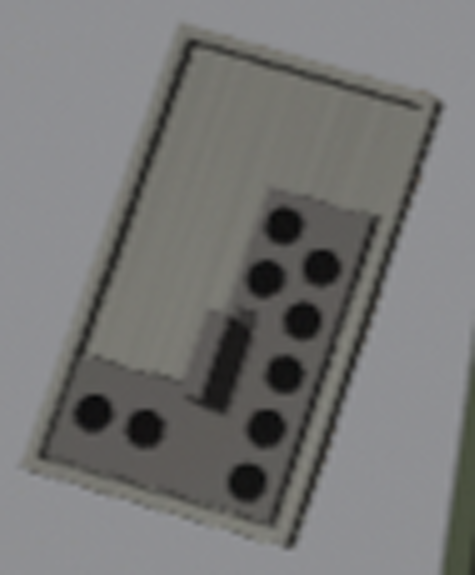

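View pics/e2.png

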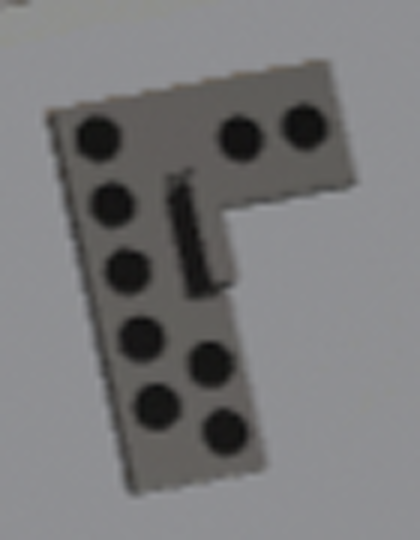

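View pics/e3.png

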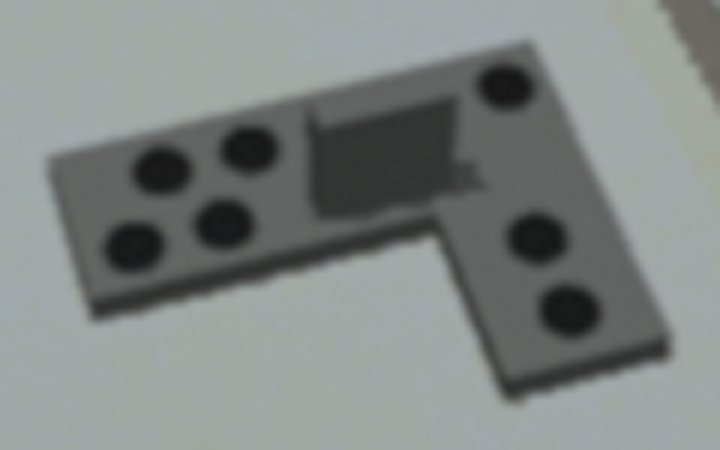

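```bash
cat > f3.py <<'E'
from fit0 import *
o=[('top',z(L[[2,1,5,0,4]],16),px((155,155),[[267,190],[378,215],[45,457],[275,523],[85,355]],5))]
tr=(552.4,267.4,-17.1)
b=fit(o,[512,266,-17],'B'); a=np.radians(tr[2]); d=b[:2]-np.array(tr[:2]); print('in tray', d@[np.cos(a),np.sin(a)], d@[-np.sin(a),np.cos(a)], b[2]-tr[2],'want -40.3 -14.1 0')
a1=[('top',z(L[[1,2,3,4,5,0]],12),px((400,200),[[137,492],[265,467],[222,210],[355,183],[328,62],[60,112]],6))]
a2=[('side',z(L[[1,2,3,4,5,0]],12),px((270,310),[[48,157],[92,302],[435,220],[508,382],[668,340],[533,40]],6)),
 ('side',z(L[[2,4,5]],0),px((270,310),[[94,320],[512,402],[668,357]],6))]
for o in (a1,a2,a1+a2): fit(o,[478,-259,190],'A')
E
python3 f3.py
```

```text
B [509.33 264.94 -16.84]
   top [[0.7, -0.6], [-0.7, 0.3], [0.8, -0.1], [-0.4, -0.1], [-0.3, 0.4]]
in tray -40.4457039158493 -15.012031526730556 0.2566431700669334 want -40.3 -14.1 0
A [ 475.85 -259.1   189.44]
   top [[-0.3, 0.2], [0.8, 0.4], [-1.6, -0.2], [0.9, -0.0], [0.7, -0.2], [-1.0, -0.3]]
A [ 477.2  -258.28  189.77]
   side [[0.1, -0.0], [-0.1, -0.3], [0.3, -1.2], [-0.2, -0.3], [0.9, -0.8], [0.0, 0.0]]
   side [[-0.2, 1.1], [-1.2, 0.6], [0.2, 0.7]]
A [ 476.81 -258.54  189.7 ]
   top [[-0.4, -0.2], [0.6, -0.1], [-1.9, -0.6], [0.5, -0.6], [0.3, -0.7], [-1.3, -0.6]]
   side [[-0.1, 0.0], [-0.4, -0.2], [0.1, -1.1], [-0.5, -0.1], [0.6, -0.6], [-0.1, 0.2]]
   side [[-0.4, 1.2], [-1.5, 0.8], [-0.0, 0.9]]
```

```bash
sed -i 's/^TRAY=.*/TRAY=(554,268.2,-17.2); A=(476.7,-258.7,189.65)/' h.py; python3 -c "
from h import *
plan([A[0],A[1],100],A[2]+90)"
```

```text
t 12.52 jawyaw -80.64 tcp [439.8  10.7 143.5] F [ 0.6 -0.   0.2] w 91.1
  offset [ 43.6 271.8   7.3] rot [-0.29 -0.01 -0.01] dist 275 qpos [ -0.  10. 113.  -0.  58.  81.]
  toolaxes y [ 0.163 -0.987  0.   ] z [-0.987 -0.163 -0.   ]
```

```bash
python3 -m handwheel '{"gripper":[0,0,0,0,0],"offset":[[0,38,1],[0,76,2],[2,114,3],[4,152,4],[8,190,5]],"rot":[[0,0,0],[0,0,0],[0,0,0],[0,0,0],[-0.3,0,0]]}';python3 -m handwheel '{"gripper":[0,0,0,0,0],"offset":[[5,38,1],[15,70,2],[25,82,2],[35,82,2],[35,82,2]],"rot":[[0,0,0],[0,0,0],[0,0,0],[0,0,0],[0,0,0]]}'; python3 -m handwheel '{"gripper":[0],"offset":[[0,0,0]],"rot":[[0,0,0]]}'; python3 -c "
from h import *
plan([A[0],A[1],18],A[2]+90)"
```

```text
time_s: 12.93
ee_pos: [468.5, -175.1, 135.4]
ee_rot: [-163.7, 89.9, 26.3]
force: [0.9, 1.1, 0.1]
gripper_width: 91.1
time_s: 13.35
ee_pos: [478.4, -253.4, 97.2]
ee_rot: [-53.7, 89.6, 136.2]
force: [-0.7, -0.1, -0.3]
gripper_width: 90.9
time_s: 13.43
ee_pos: [479.1, -253.0, 98.8]
ee_rot: [-61.5, 89.8, 128.5]
force: [0.2, -0.1, 0.9]
gripper_width: 91.0
t 13.43 jawyaw -79.98 tcp [ 479.1 -253.    98.8] F [ 0.2 -0.1  0.9] w 91.0
  offset [80.8  5.5  3.2] rot [0.37 0.11 0.2 ] dist 81 qpos [-29.  21. 103.   0.  56.  51.]
  toolaxes y [ 0.174 -0.985 -0.004] z [-0.985 -0.174  0.002]
```

```bash
python3 -m handwheel '{"gripper":[0,0,0,0,0],"offset":[[15,5,2],[40,5.3,3],[62,5.3,3],[75,5.3,3],[75,5.3,3]],"rot":[[0.3,0,0.2],[0.3,0,0.2],[0.3,0,0.2],[0.3,0,0.2],[0.3,0,0.2]]}'; python3 -m handwheel '{"gripper":[0,0],"offset":[[0,0,0],[0,0,0]],"rot":[[0,0,0],[0,0,0]]}'; python3 -c "
from h import *
plan([A[0],A[1],18],A[2]+90)
s=grab_frame('side')[:,:,::-1]; crop(s,230,220,180,140,4,'pics/s7.png')"
```

```text
time_s: 13.85
ee_pos: [476.1, -257.8, 22.6]
ee_rot: [-19.0, 89.8, 170.7]
force: [0.2, 0.4, 0.4]
gripper_width: 90.9
time_s: 14.02
ee_pos: [478.8, -260.1, 25.9]
ee_rot: [116.3, 89.8, -54.0]
force: [0.5, 0.4, 0.4]
gripper_width: 91.1
t 14.02 jawyaw -80.26 tcp [ 478.8 -260.1   25.9] F [0.5 0.4 0.4] w 91.1
  offset [ 7.8 -1.8  1.8] rot [ 0.09 -0.1  -0.21] dist 8 qpos [-30.  26. 108.  -0.  46.  51.]
  toolaxes y [ 0.169 -0.986  0.004] z [-0.986 -0.169 -0.002]
```

View pics/s7.png

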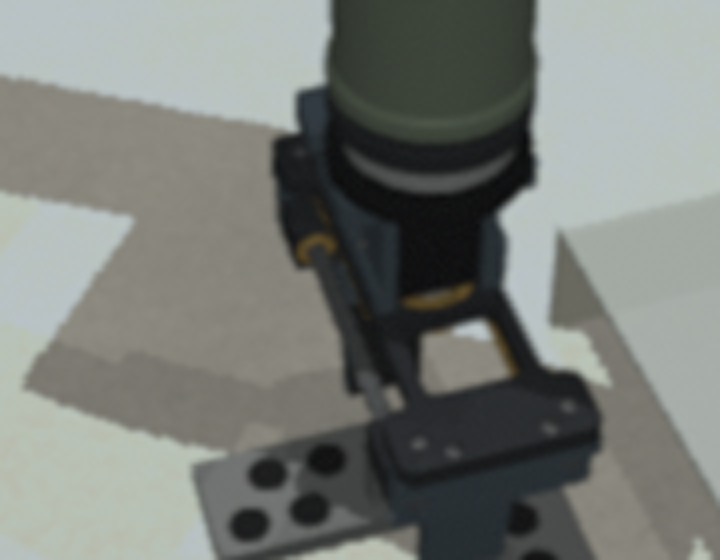

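The fingers straddle the tab (crop px (460,520)) and the gripper body stays clear of the stand. Closing.

```bash
python3 -m handwheel '{"gripper":[0,0,1,1,1],"offset":[[4,-1.8,1.8],[7,-1.8,1.8],[7,-1.8,1.8],[7,-1.8,1.8],[7,-1.8,1.8]],"rot":[[0,0,-0.2],[0,0,-0.2],[0,0,-0.2],[0,0,-0.2],[0,0,-0.2]]}' 30; python3 -m handwheel '{"gripper":[1,1,1,1,1],"offset":[[0,0,0],[0,0,0],[0,0,0],[0,0,0],[0,0,0]],"rot":[[0,0,0],[0,0,0],[0,0,0],[0,0,0],[0,0,0]]}'; python3 -m handwheel '{"gripper":[1,1,1,1,1],"offset":[[0,0,0],[0,0,0],[0,0,0],[0,0,0],[0,0,0]],"rot":[[0,0,0],[0,0,0],[0,0,0],[0,0,0],[0,0,0]]}' ;python3 -m handwheel '{"gripper":[1,1],"offset":[[0,0,0],[0,0,0]],"rot":[[0,0,0],[0,0,0]]}' ; python3 -c "
from h import *
plan([A[0],A[1],18],A[2]+90)"
```

```text
time_s: 14.48
ee_pos: [475.7, -259.3, 17.5]
ee_rot: [-94.8, 89.9, 94.9]
force: [-0.1, -0.2, 0.5]
gripper_width: 74.2
time_s: 14.9
ee_pos: [475.7, -259.2, 17.5]
ee_rot: [-86.1, 89.9, 103.6]
force: [-0.9, -0.5, -0.2]
gripper_width: 41.0
time_s: 15.32
ee_pos: [475.6, -259.1, 17.5]
ee_rot: [-85.0, 89.9, 104.7]
force: [0.0, -0.5, -1.0]
gripper_width: 10.2
time_s: 15.48
ee_pos: [475.6, -259.1, 17.5]
ee_rot: [-86.3, 89.9, 103.4]
force: [0.1, 0.7, 0.1]
gripper_width: 9.5
t 15.48 jawyaw -80.34 tcp [ 475.6 -259.1   17.5] F [0.1 0.7 0.1] w 9.5
  offset [-0.5 -0.3 -1.1] rot [0.01 0.   0.07] dist 1 qpos [-30.  27. 109.   0.  45.  50.]
  toolaxes y [ 0.168 -0.986 -0.001] z [-0.986 -0.168  0.   ]
```

```bash
python3 -m handwheel '{"gripper":[1,1,1,1,1],"offset":[[-5,0,0],[-20,0,0],[-50,0,0],[-80,0,0],[-100,0,0]],"rot":[[0,0,0],[0,0,0],[0,0,0],[0,0,0],[0,0,0]]}'; python3 -c "
from h import *
plan([595.6,270.1,110],TRAY[2]+90)"
```

```text
time_s: 15.9
ee_pos: [476.3, -259.7, 120.0]
ee_rot: [170.2, 89.9, -0.2]
force: [0.3, -0.6, -1.9]
gripper_width: 9.3
t 15.90 jawyaw -80.35 tcp [ 476.3 -259.7  120. ] F [ 0.3 -0.6 -1.9] w 9.3
  offset [  10.2 -502.2 -206.5] rot [ 2.685e+01 -1.100e-01  1.000e-02] dist 543 qpos [-30.  20. 102.   0.  58.  50.]
  toolaxes y [ 0.168 -0.986  0.   ] z [-0.986 -0.168 -0.002]
```

```bash
python3 -m handwheel '{"gripper":[1,1,1,1,1],"offset":[[0,-22,-9],[0,-50,-20],[0,-80,-32],[0,-110,-45],[0,-140,-58]],"rot":[[1,0,0],[2.5,0,0],[4.5,0,0],[6.5,0,0],[8.5,0,0]]}'; python3 -c "
from h import *
plan([595.6,270.1,110],TRAY[2]+90)"
```

```text
time_s: 16.32
ee_pos: [509.1, -110.2, 117.7]
ee_rot: [-64.7, 89.9, 116.4]
force: [-0.6, -0.6, -1.8]
gripper_width: 10.2
t 16.32 jawyaw -88.98 tcp [ 509.1 -110.2  117.7] F [-0.6 -0.6 -1.8] w 10.2
  offset [   8.2 -378.7  -93.3] rot [18.22  0.05  0.07] dist 390 qpos [-14.  18. 105.   0.  57.  75.]
  toolaxes y [ 0.018 -1.    -0.001] z [-1.    -0.018  0.001]
```

```bash
python3 -m handwheel '{"gripper":[1,1,1,1,1],"offset":[[0,-32,-8],[0,-65,-16],[0,-98,-24],[0,-131,-32],[0,-164,-40]],"rot":[[2,0,0],[4,0,0],[6,0,0],[8,0,0],[10,0,0]]}'; python3 -c "
from h import *
plan([595.6,270.1,100],TRAY[2]+90)"
```

```text
time_s: 16.73
ee_pos: [545.8, 54.9, 117.8]
ee_rot: [-42.3, 89.9, 128.8]
force: [0.4, -1.0, -1.7]
gripper_width: 9.2
t 16.73 jawyaw -98.94 tcp [545.8  54.9 117.8] F [ 0.4 -1.  -1.7] w 9.2
  offset [  18.  -220.3  -15.8] rot [8.26 0.06 0.05] dist 222 qpos [  5.  21. 101.   0.  58. 103.]
  toolaxes y [-0.155 -0.988 -0.001] z [-0.988  0.155  0.001]
```

```bash
python3 -m handwheel '{"gripper":[1,1,1,1,1],"offset":[[0,-32,-2],[0,-65,-4],[2,-98,-7],[5,-131,-9],[8,-162,-11]],"rot":[[2,0,0],[4,0,0],[6,0,0],[8,0,0],[8.3,0,0]]}'; python3 -m handwheel '{"gripper":[1,1,1,1,1],"offset":[[3,-25,-2],[6,-45,-4],[10,-57,-4],[10,-57,-4],[10,-57,-4]],"rot":[[0,0,0],[0,0,0],[0,0,0],[0,0,0],[0,0,0]]}'; python3 -c "
from h import *
plan([595.6,270.1,60],TRAY[2]+90)"
```

```text
time_s: 17.15
ee_pos: [581.7, 213.5, 109.9]
ee_rot: [-45.0, 89.9, 117.8]
force: [1.1, 0.0, -1.8]
gripper_width: 9.9
time_s: 17.57
ee_pos: [601.6, 264.4, 99.3]
ee_rot: [24.6, 89.9, -172.5]
force: [0.2, -1.4, -2.1]
gripper_width: 10.0
t 17.57 jawyaw -107.10 tcp [601.6 264.4  99.3] F [ 0.2 -1.4 -2.1] w 10.0
  offset [39.3 -3.7  7.3] rot [ 0.1   0.12 -0.06] dist 40 qpos [ 23.  30.  87.   0.  63. 130.]
  toolaxes y [-0.294 -0.956  0.001] z [-0.956  0.294  0.002]
```

```bash
python3 -m handwheel '{"gripper":[1,1,1,1,1],"offset":[[8,-3,6],[20,-4,7],[32,-4,7],[38,-4,7],[38,-4,7]],"rot":[[0,0,0],[0,0,0],[0,0,0],[0,0,0],[0,0,0]]}'; python3 -m handwheel '{"gripper":[1,1,1],"offset":[[0,0,0],[0,0,0],[0,0,0]],"rot":[[0,0,0],[0,0,0],[0,0,0]]}'; python3 -c "
from h import *
plan([595.6,270.1,42],TRAY[2]+90)"
```

```text
time_s: 17.98
ee_pos: [595.2, 269.6, 59.4]
ee_rot: [28.3, 89.7, -168.9]
force: [0.2, -0.5, -2.0]
gripper_width: 9.9
time_s: 18.23
ee_pos: [597.4, 270.9, 62.6]
ee_rot: [-100.8, 89.9, 62.1]
force: [-0.0, 0.5, -0.8]
gripper_width: 10.0
t 18.23 jawyaw -107.15 tcp [597.4 270.9  62.6] F [-0.   0.5 -0.8] w 10.0
  offset [20.6  1.4  1.5] rot [ 0.05 -0.02  0.1 ] dist 21 qpos [ 23.  32.  90.   0.  58. 130.]
  toolaxes y [-0.295 -0.956 -0.002] z [-0.956  0.295 -0.   ]
```

```bash
python3 -m handwheel '{"gripper":[1,1,1,1,1],"offset":[[5,1,1],[11,1.2,1.4],[16,1.2,1.4],[19,1.2,1.4],[19,1.2,1.4]],"rot":[[0,0,0],[0,0,0],[0,0,0],[0,0,0],[0,0,0]]}'; python3 -m handwheel '{"gripper":[1,1,1],"offset":[[0,0,0],[0,0,0],[0,0,0]],"rot":[[0,0,0],[0,0,0],[0,0,0]]}'; python3 -c "
from h import *
plan([595.6,270.1,21.5],TRAY[2]+90)
s=grab_frame('side')[:,:,::-1]; t=grab_frame('top')[:,:,::-1]; cv2.imwrite('pics/t8f.png',t); cv2.imwrite('pics/s8f.png',s); crop(s,280,140,110,60,7,'pics/s8.png');crop(t,150,150,110,120,5,'pics/t8.png')"
```

```text
time_s: 18.65
ee_pos: [594.4, 269.9, 41.8]
ee_rot: [11.0, 89.9, 173.9]
force: [0.2, 0.3, -2.0]
gripper_width: 10.0
time_s: 18.9
ee_pos: [595.4, 270.3, 43.3]
ee_rot: [-83.6, 89.9, 79.2]
force: [0.3, -0.2, -2.0]
gripper_width: 10.1
t 18.90 jawyaw -107.14 tcp [595.4 270.3  43.3] F [ 0.3 -0.2 -2. ] w 10.1
  offset [21.8  0.1 -0.2] rot [0.06 0.01 0.08] dist 22 qpos [ 23.  33.  91.   0.  56. 130.]
  toolaxes y [-0.295 -0.956 -0.001] z [-0.956  0.295  0.   ]
```

View pics/s8.png

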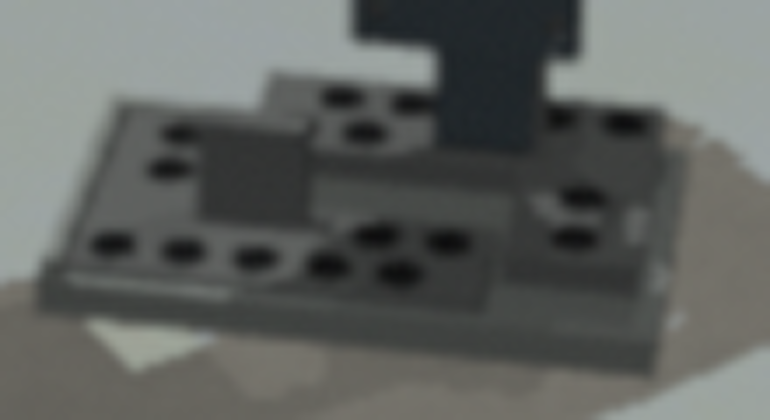

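View pics/t8.png

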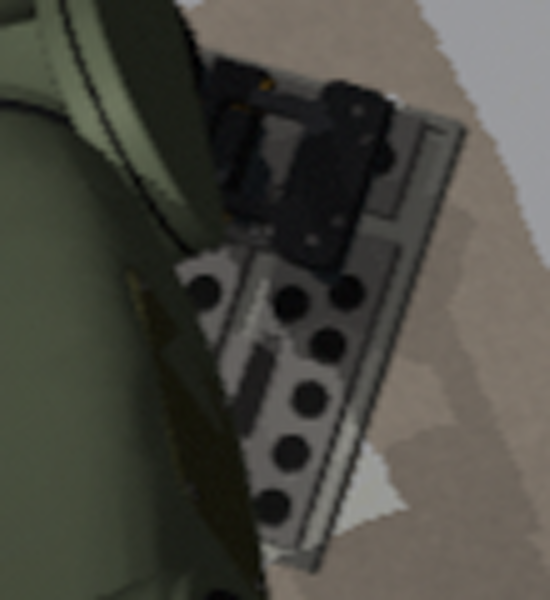

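```bash
python3 -c "
from h import *
s=cv2.imread('pics/s8f.png'); t=cv2.imread('pics/t8f.png')
crop(s,312,144,72,44,11,'pics/s8b.png'); crop(t,215,165,35,60,10,'pics/t8b.png')"
```

```text
(no output)
```

View pics/s8b.png

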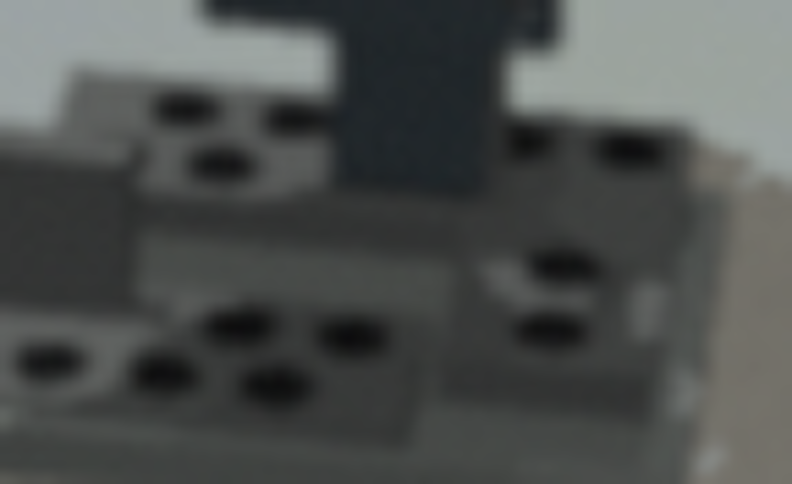

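View pics/t8b.png

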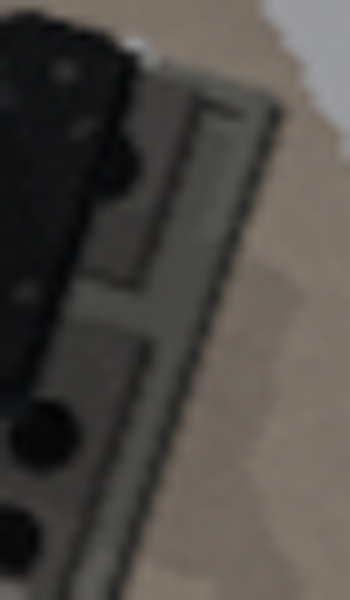

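```bash
cat > f4.py <<'E'
from fit0 import *
zt=37.8
o2=[('side',z(L[[1,0,4,5]],zt),px((312,144),[[75,65],[690,125],[445,365],[658,375]],11)),('side',z(L[[4,5]],zt-12),px((312,144),[[440,400],[655,415]],11))]
o1=[('top',z(L[[4,5]],zt),px((215,165),[[133,285],[190,97]],10))]
for o,tr in ((o1,(552.4,267.4,-17.1)),(o2,(555.5,269.1,-17.3))):
    b=fit(o,[596,270,163],'A')
    a=np.radians(tr[2]); d=b[:2]-np.array(tr[:2]); print('in tray', d@[np.cos(a),np.sin(a)], d@[-np.sin(a),np.cos(a)], b[2]-tr[2],'want 40.3 14.1 180')
E
python3 f4.py
```

```text
A [590.8  270.1  164.94]
   top [[-0.1, 0.5], [0.1, -0.5]]
in tray 35.90334057855584 13.874779317773967 182.04384183055726 want 40.3 14.1 180
A [597.68 273.48 163.68]
   side [[-0.3, 0.4], [0.4, -0.1], [-0.3, -1.0], [0.2, -0.0]]
   side [[-0.1, 0.0], [0.1, 0.5]]
in tray 38.966699992496906 16.721181944890578 180.97515890707425 want 40.3 14.1 180
```

```bash
cat >> f4.py <<'E'
print('--- fixed yaw')
for o,tr in ((o1,(552.4,267.4,-17.1)),(o2,(555.5,269.1,-17.3))):
    f=lambda p: np.concatenate([(proj(n,T([p[0],p[1],tr[2]+180],P))-uv).ravel() for n,P,uv in o])
    b=least_squares(f,[596,270],loss='soft_l1').x; print(f(b).reshape(-1,2).round(1).tolist())
    a=np.radians(tr[2]); d=b-np.array(tr[:2]); print('in tray', d@[np.cos(a),np.sin(a)], d@[-np.sin(a),np.cos(a)])
E
python3 f4.py | sed -n '/fixed/,$p'; python3 -c "
from h import *
# B in tray (top fit) gap check, side picks of B in s8b
"
```

```text
--- fixed yaw
[[-0.5, 0.4], [0.5, -0.4]]
in tray 38.30332287877166 15.230868504006796
[[0.4, 0.1], [0.9, 0.0], [-0.5, -1.0], [-0.1, 0.1], [-0.3, -0.0], [-0.2, 0.6]]
in tray 39.61285961340416 17.104912911294775
```

```bash
python3 -m handwheel '{"gripper":[1,1,1,1,1],"offset":[[0,1.2,-1],[4,1.2,-1],[9,1.2,-1],[13,1.2,-1],[13,1.2,-1]],"rot":[[0,0,0],[0,0,0],[0,0,0],[0,0,0],[0,0,0]]}'; python3 -m handwheel '{"gripper":[1,1,1],"offset":[[0,0,0],[0,0,0],[0,0,0]],"rot":[[0,0,0],[0,0,0],[0,0,0]]}'; python3 -c "
from h import *
plan([596.2,268.7,21.5],TRAY[2]+90)
s=grab_frame('side')[:,:,::-1]; cv2.imwrite('pics/s9f.png',s); crop(s,280,140,110,60,7,'pics/s9.png')"
```

```text
time_s: 19.42
ee_pos: [594.9, 268.4, 28.6]
ee_rot: [13.1, 89.8, 176.0]
force: [-0.5, -0.9, -1.9]
gripper_width: 9.9
time_s: 19.67
ee_pos: [595.9, 268.8, 30.2]
ee_rot: [-76.8, 89.9, 86.1]
force: [-1.3, -0.6, -2.0]
gripper_width: 10.0
t 19.67 jawyaw -107.13 tcp [595.9 268.8  30.2] F [-1.3 -0.6 -2. ] w 10.0
  offset [ 8.7  0.1 -0.3] rot [0.07 0.02 0.07] dist 9 qpos [ 23.  34.  92.   0.  54. 130.]
  toolaxes y [-0.295 -0.956 -0.001] z [-0.956  0.295  0.   ]
```

View pics/s9.png

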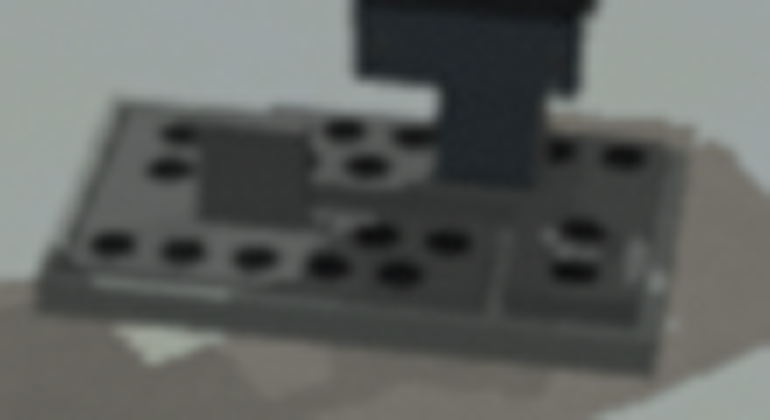

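A's plate is already below the rim with no contact force; its foot at (575,270) has gaps to B's bar and the walls. Lowering the rest.

```bash
python3 -m handwheel '{"gripper":[1,1,1,1,1],"offset":[[2,0,0],[4,0,0],[6,0,0],[7.5,0,0],[8.6,0,0]],"rot":[[0,0,0],[0,0,0],[0,0,0],[0,0,0],[0,0,0]]}'; python3 -m handwheel '{"gripper":[1,1,1],"offset":[[0,0,0],[0,0,0],[0,0,0]],"rot":[[0,0,0],[0,0,0],[0,0,0]]}'; python3 -c "
from h import *
plan([596.2,268.7,21.5],TRAY[2]+90)"
```

```text
time_s: 20.13
ee_pos: [595.6, 268.7, 21.5]
ee_rot: [-35.9, 89.9, 127.0]
force: [-2.6, -0.6, 9.3]
gripper_width: 9.9
time_s: 20.38
ee_pos: [595.7, 268.7, 21.5]
ee_rot: [-54.9, 89.9, 108.0]
force: [-1.4, -0.3, -0.4]
gripper_width: 9.9
t 20.38 jawyaw -107.14 tcp [595.7 268.7  21.5] F [-1.4 -0.3 -0.4] w 9.9
  offset [ 0.  -0.1 -0.5] rot [0.06 0.04 0.06] dist 0 qpos [ 23.  35.  92.   0.  53. 130.]
  toolaxes y [-0.295 -0.956 -0.001] z [-0.956  0.295  0.001]
```

```bash
python3 -m handwheel '{"gripper":[1,1,0.6,0.6,0.6],"offset":[[0.5,0,0],[0.5,0,0],[0.5,0,0],[0.5,0,0],[0.5,0,0]],"rot":[[0,0,0],[0,0,0],[0,0,0],[0,0,0],[0,0,0]]}'; python3 -m handwheel '{"gripper":[0.6,0.6,0.6],"offset":[[0,0,0],[0,0,0],[0,0,0]],"rot":[[0,0,0],[0,0,0],[0,0,0]]}'; python3 -m handwheel '{"gripper":[0.6,0.6,0.5,0.3,0],"offset":[[-8,0,0],[-25,0,0],[-55,0,0],[-90,0,0],[-125,0,0]],"rot":[[0,0,0],[0,0,0],[0,0,0],[0,0,0],[0,0,0]]}'; python3 -c "
from h import *
plan([440,10,150],-80)"
```

```text
time_s: 20.8
ee_pos: [596.1, 268.8, 20.8]
ee_rot: [-83.9, 89.9, 78.9]
force: [0.7, -0.1, -0.5]
gripper_width: 27.3
time_s: 21.05
ee_pos: [595.8, 268.7, 20.8]
ee_rot: [-58.5, 89.9, 104.4]
force: [-0.3, -0.4, 1.0]
gripper_width: 36.7
time_s: 21.47
ee_pos: [595.4, 268.4, 147.4]
ee_rot: [-14.5, 89.9, 148.4]
force: [0.7, -0.7, -0.0]
gripper_width: 53.9
t 21.47 jawyaw -107.14 tcp [595.4 268.4 147.4] F [ 0.7 -0.7 -0. ] w 53.9
  offset [ -2.6 292.7  72.3] rot [-27.14   0.07   0.04] dist 302 qpos [ 23.  28.  84.   0.  68. 130.]
  toolaxes y [-0.295 -0.956 -0.   ] z [-0.956  0.295  0.001]
```

```bash
python3 -m handwheel '{"gripper":[0,0,0,0,0],"offset":[[0,36,9],[0,72,18],[0,108,27],[0,144,36],[0,180,45]],"rot":[[-5,0,0],[-10,0,0],[-15,0,0],[-20,0,0],[-25,0,0]]}'; python3 -m handwheel '{"gripper":[0,0,0,0,0],"offset":[[0,36,9],[0,72,18],[0,108,27],[0,108,27],[0,108,27]],"rot":[[0,0,0],[0,0,0],[0,0,0],[0,0,0],[0,0,0]]}'; python3 -c "
from h import *
print(state()['ee_pos'])
s=grab_frame('side')[:,:,::-1]; t=grab_frame('top')[:,:,::-1]; cv2.imwrite('pics/t10f.png',t); cv2.imwrite('pics/s10f.png',s); crop(s,275,140,115,65,6,'pics/s10.png');crop(t,155,155,95,115,5,'pics/t10.png')"
```

```text
time_s: 21.88
ee_pos: [498.7, 108.7, 146.5]
ee_rot: [-131.4, 89.9, 56.7]
force: [1.3, -1.0, -0.4]
gripper_width: 86.7
time_s: 22.3
ee_pos: [487.8, -2.2, 146.4]
ee_rot: [-128.8, 89.9, 58.8]
force: [0.3, 0.3, -0.6]
gripper_width: 91.2
[487.77818987  -2.23409694 146.3973522 ]
```

View pics/s10.png

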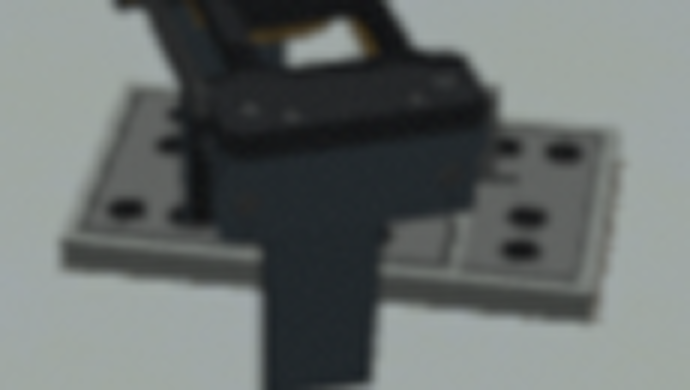

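View pics/t10.png

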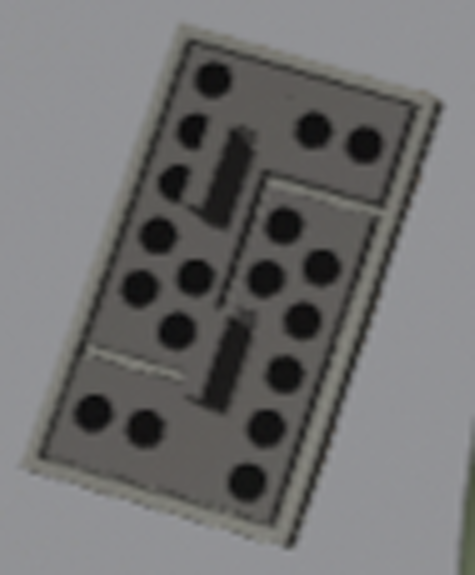

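View pics/t10f.png

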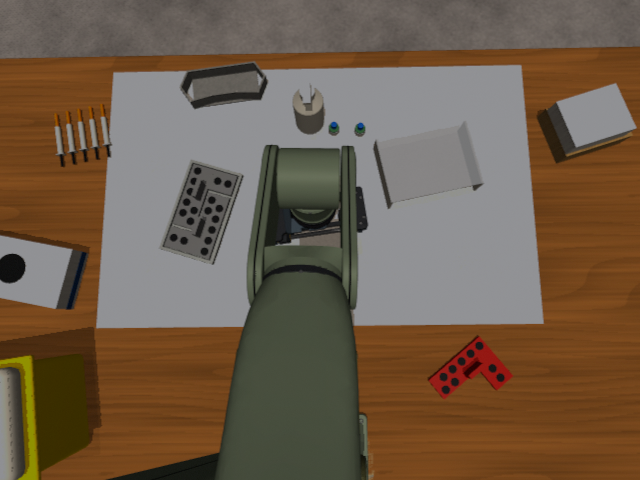

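The top view shows both holders nested head to tail in the tray, with gaps on every side and the tabs at crop px (235,175) and (225,360). The vials and pump have not moved. The gripper blocks the side view, so I'll move it away for a final look.

```bash
python3 -m handwheel '{"gripper":[0,0,0,0,0],"offset":[[-5,36,10],[-15,72,20],[-25,108,30],[-30,120,35],[-30,120,35]],"rot":[[0,0,0],[0,0,0],[0,0,0],[0,0,0],[0,0,0]]}'; python3 -c "
from h import *
s=grab_frame('side')[:,:,::-1]; cv2.imwrite('pics/s11f.png',s); crop(s,275,140,115,65,6,'pics/s11.png')"
```

```text
time_s: 22.82
ee_pos: [470.5, -125.8, 176.8]
ee_rot: [169.0, 89.9, -3.3]
force: [0.8, 0.9, -0.1]
gripper_width: 91.2
```

View pics/s11.png

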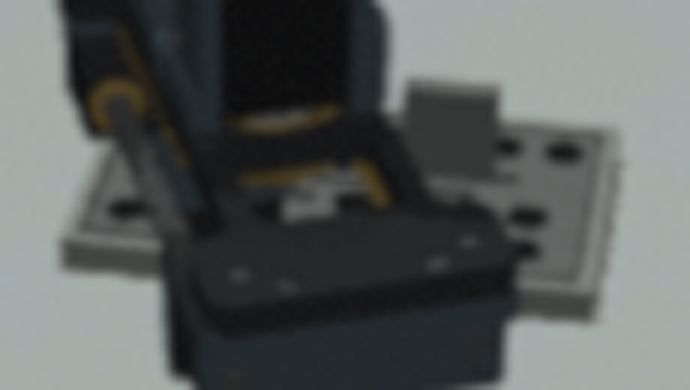

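View pics/s11f.png

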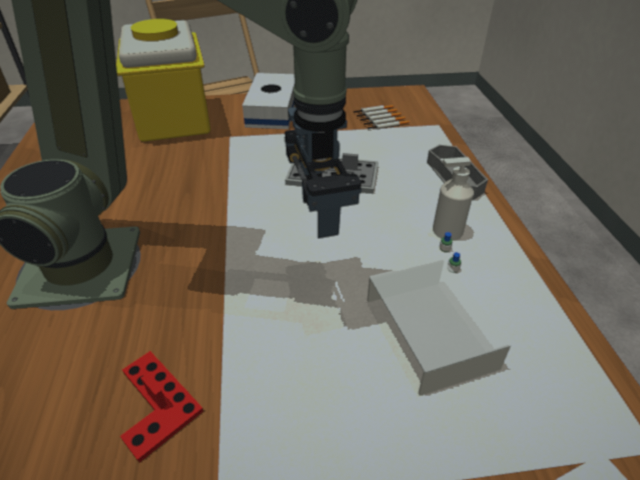

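Still half blocked. One more sideways move towards the robot and to the right should clear it.

```bash
python3 -m handwheel '{"gripper":[0,0,0,0,0],"offset":[[0,34,20],[0,68,40],[0,102,60],[0,136,80],[0,165,100]],"rot":[[0,0,0],[0,0,0],[0,0,0],[0,0,0],[0,0,0]]}'; python3 -m handwheel '{"gripper":[0,0,0],"offset":[[0,0,0],[0,0,0],[0,0,0]],"rot":[[0,0,0],[0,0,0],[0,0,0]]}'; python3 -c "
from h import *
s=grab_frame('side')[:,:,::-1]; cv2.imwrite('pics/s12f.png',s); crop(s,275,140,115,65,6,'pics/s12.png')"
```

```text
time_s: 23.28
ee_pos: [393.6, -301.5, 174.9]
ee_rot: [-93.9, 89.9, 94.1]
force: [0.4, -0.1, -0.9]
gripper_width: 91.3
time_s: 23.53
ee_pos: [393.9, -299.9, 174.9]
ee_rot: [-84.7, 89.8, 103.2]
force: [0.2, 0.8, -0.1]
gripper_width: 91.0
```

View pics/s12.png

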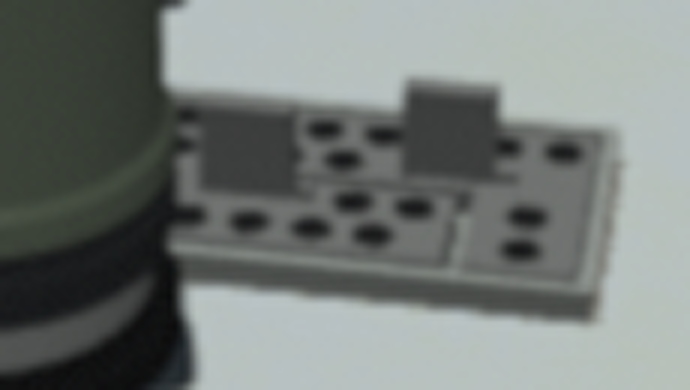

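The side view shows both plates flush with the rim, with A's tab at (450,130), B's tab at (245,150) and even gaps between them. Handing in.

```bash
python3 -c "
from workcell import *
print(job_done())"
```

```text
the job is handed in; nothing more can be done
None
```

Both holders are in the tray, side by side and head to tail with tabs up, and I handed the job in at about 24 s of the 72 s allowed.

- **Holder A, pull:** I pulled it about 125 mm by its free end, until it was clear of the stand, and let it go on the table.
- **Holder B:** I took it by its tab and lowered it onto the tray floor at place 1.
- **Holder A, placing:** I took it again by its tab and lowered it at place 2.

**Last checks**
- **Seating:** both plates look flush with the rim in the final pictures, with gaps on all the sides I could see. In the side view the arm hid the tray's left end; the top view shows the whole tray. Each holder touched down at the expected height: B at 23.3 mm tool height (23.1 expected), A at 21.5 mm (21.5 expected).
- **B's position:** it measured -40.4, -15.0 mm in the tray against -40.3, -14.1 wanted. I did not measure A's final position again after letting go.
- **Forces and bystanders:** the highest wrist force I saw was about 10 N. The gripper is open and away from everything. The pump, the vials and the red look-alike look unmoved.

**Disagreements:** the two cameras differed by up to about 3 mm in absolute position, so I compared each holder with the tray within the same picture. While A hung above the tray, they put it 1 to 3 mm from centre across the tray's width, while the arm's own reading said centred. I moved it by about 1 mm, and it went in with no sign of rubbing.

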